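Sort tagged modules from the readout dock into pass and reject nests

TASK

Empty the two-bay readout dock and sort its modules by their tags: draw each module out of its bay onto the apron by its pull fin, then take it by its sides and seat it flat and fully down in its nest, the ring-tagged one in the nest marked with the ring, the cross-tagged one in the nest marked with the cross, the fin in the nest's slot. The fin is only for sliding: never lift a module by it. Do not drop or tip a module, and leave the other things on the bench where they are.

Things in the scene. Friction and masses are not known exactly. Their poses are not given: they have to be found in the camera images.
- module_ring: dark module, body 120 x 56 x 32 mm (0.27 kg), white ring-shaped tag (36 mm, open centre) on top at x = -36 mm; pull fin stands out 32 mm at its front (-x). Origin: centre of the body's underside; x from fin end to contact end. Starts home in either dock bay, x as the dock's, held by a sprung roller (5 N); only the fin clear of the guides
- module_cross: dark module, body 120 x 56 x 32 mm (0.27 kg), white cross-shaped tag (42 x 9 mm bars) on top at x = -36 mm; pull fin stands out 32 mm at its front (-x). Origin: centre of the body's underside; x from fin end to contact end. Starts home in either dock bay, x as the dock's, held by a sprung roller (5 N); only the fin clear of the guides
- fin_ring: upright pull fin (34 x 10 x 26 mm, thin across the module) of the ring-tagged module; origin at its root in the plane of the module's front end face, 17 mm above the module's underside; the fin runs from there 32 mm toward -x of the module. Pinch it about 20 mm out. It is for drawing the module out only
- fin_cross: upright pull fin (34 x 10 x 26 mm, thin across the module) of the cross-tagged module; origin at its root in the plane of the module's front end face, 17 mm above the module's underside; the fin runs from there 32 mm toward -x of the module. Pinch it about 20 mm out. It is for drawing the module out only
- dock: fixed two-bay dock: white hood 65 mm high, grey guides 43 mm high that reach 44 mm in front of it, on a 6 mm thick, 162 mm wide base plate reaching 182 mm in front of the hood as a flat apron. Origin: on the bench under the middle of the hood's front face; modules slide out toward -x; hood ends at x = +88 mm
- bay_left (a point): home position of a module's origin in the bay at the dock's +y side: on the 6 mm high bay floor, 14 mm behind the hood's front face; axes as the dock
- bay_right (a point): the same for the bay at the dock's -y side, 74 mm from the other
- nest_pass: fixed pass nest: aluminium plate 202 x 96 x 8 mm; grey locator blocks (tops 26 mm above the bench, tapered mouths) round a 124 x 60 mm pocket; a dark ring (about 40 mm) on the plate 105 mm from the pocket's centre along +x. Sides open for fingers over the middle 60 mm. Origin: on the bench under the pocket's centre; x from the end with the 26 mm fin slot to the marked end
- nest_reject: fixed reject nest: aluminium plate 202 x 96 x 8 mm; grey locator blocks (tops 26 mm above the bench, tapered mouths) round a 124 x 60 mm pocket; a dark cross (about 40 mm) on the plate 105 mm from the pocket's centre along +x. Sides open for fingers over the middle 60 mm. Origin: on the bench under the pocket's centre; x from the end with the 26 mm fin slot to the marked end
- nest_pass_seat (a point): centre of the pass nest's pocket floor, 8 mm above the bench: where a seated module's origin lies, axes alike
- nest_reject_seat (a point): the same for the reject nest
- dropper_bottle: dropper bottle, 33 mm wide, 76 mm high, standing loose beyond the right-hand nest; a bystander; origin at the centre of its underside
- cup: clear weighing cup, 46 mm wide, 28 mm high, loose, at the right; a bystander; origin at the centre of its underside
- jar: clear sample jar, 46 mm wide, 80 mm high, loose, beyond the left-hand nest, by the tube rack; a bystander; origin at the centre of its underside

How it is judged:
By the outcome, as a careful person would: the job done as asked, in the order asked, and still so for the second after the job is handed in, with the robot touching nothing.
It also fails if it takes over 69 s, if anything falls off the work surface, if the arm or the gripper's body presses on something with over 40 N, if the wrist force passes 120 N, or if a joint passes its speed limit or range.

ROBOT

A 6-joint arm with a two-finger parallel gripper is mounted at the origin on a cart in front of the work surface, level with it; the furniture and walls round the work are solid. World frame = base frame: x ahead of the robot, y to its left, z up, the work surface at z = 0. Lengths are in m, angles in rad, forces in N, time in s.
With the tool pointing down it reaches from about 0.225 to 0.875 m from the base axis. Payload 3.4 kg.
Tool frame: the origin (TCP) lies at the very end of the fingers, on their centre line; the grasp point (between the pads) lies 19 mm behind it (manip.tcp_to_grasp is the distance from the TCP to the grasp point, in m); z points along the fingers, y is the line along which they close (so a half turn about z gives the same grasp; the last joint's range is limited). The gripper opens to 85 mm and grips with 20 to 120 N. Pads are 22 mm wide; open, the fingers measure 114 mm over their backs; the gripper's body (76 mm by 85 mm) begins 54 mm behind the grasp point. The pads swing forward as they close: fully open they stand 13 mm farther back than shut.
Start: joints at [1.106, 0.276, 1.505, -0, 1.361, -0.121], TCP at [0.194, 0.541, 0.206] pointing down, gripper open.
Joint ranges: [-2.89, 2.89], [-0.75, 2.08], [0.22, 2.7], [-1.18, 4.32], [0.11, 2.71], [-2.7, 2.7]. Speed limits (rad/s): [2.57, 2.57, 3.14, 3.14, 3.14, 3.14].

INTERFACE

Orientations are given as a unit quaternion [w, x, y, z].
In Python, from rig import status, get_image, job, manip gives the robot as it stands.
- The arm moves only by the tool apply_moves, never from a script. Its arguments are lists of equal length, an entry for each row: "xyz": the shift along the tool's x, y, z each as a share of 0.3 m, from -1 to 1, a list of three; "rot": the turn, a rotation vector about the tool's x, y, z each as a share of 60 degrees, from -1 to 1, a list of three; "hand": the opening, from -1 (shut) to 1 (fully open). A call has 1 to 8 rows; each row shifts and turns the commanded pose from where the row before left it, along the tool's axes as they then stand; what a row does not reach is not made up. A row lasts 1/8 s, in which the tool goes at most 62.5 mm and 10.7 degrees, less where a joint would pass 70% of its speed; a pose out of reach is approached as far as the arm can. A call with a number of a shift or a turn outside -1 to 1 is refused whole. A call with a gripper value outside its range is refused whole. The fingers move at their own pace and stop on an object; "force" is the grip in N (left out, the last holds). Time passes only in rows, so rows that do not move let the fingers close. It gives the time, the measured TCP pose, the force, the opening and the grip force at its end, in the units of the state.
- status.get_state(): the state, without advancing time (a new reading comes with each control period).
- get_image(name): name is "side" or "top" or "wrist"; returns a dict with "pixels" (400x640x3 uint8, red, green, blue), "fovy" (degrees; the focal length in pixels is half the picture's height over the tangent of half this angle, whatever the lens; pixels are square), "cx", "cy" (the principal point, pixels), "origin" and "orientation" of the camera in the world; the wrist camera has in their place "tool_from_camera" (4x4, takes a point from camera to tool coordinates, whose origin is the TCP and whose axes are the flange's). Camera axes: x right, y down, z forward; pixel columns grow to the right and rows downward; lengths in m; the calibration is good to about 2 mm. A picture is of the moment at which its call begins: read the wrist's pose just before it. There is no depth.
- job.sign_off(): hands the job in; it is judged then, once.
The state is a dict: "clock": time; "qpos": joint angles; "qd": joint speeds; "effort": joint torques, N m; "position": TCP position; "ee_rot": TCP orientation; "contact_force": force on the tool from outside, world axes, zero at the start; "moment": the same for the moment, N m; "width": finger opening in m; "gripper_force": force on a finger pad.
Only numpy, scipy, OpenCV 4.12 (cv2) and the standard library are available. Lean on these libraries where they do the work, as an engineer would, in place of code of your own. Each camera call takes 0.05 s, during which the arm holds its last target. There are 200 camera calls.

## Working session

There is one attempt and no reset: what is moved stays moved. The work goes in short steps, Python scripts to look and compute and a tool call to move; the robot and the scene stay as the last step left them, time stands still between calls to the robot, and variables do not carry over. Pictures are saved under pics/ and viewed, at most 10 in all, crops included, and the job is handed in when it is done.

Besides the shell and the picture viewer there is one more tool, called after ">>>" in YAML: its name, and indented under it one key for each argument. apply_moves: Moves the arm, as the interface text tells. Its arguments: {"type":"object","properties":{"xyz":{"type":"array","items":{"type":"array","items":{"type":"number","minimum":-1,"maximum":1}}},"rot":{"type":"array","items":{"type":"array","items":{"type":"number","minimum":-1,"maximum":1}}},"hand":{"type":"array","items":{"type":"number"}},"force":{"type":"number"}},"required":["xyz","rot","hand"]}

```bash
ls; mkdir -p pics
python3 - <<'E'
from rig import status,get_image,manip
import cv2,json,numpy as np
s=status.get_state();print(s)
for n in("top","side","wrist"):
    im=get_image(n);cv2.imwrite(f"pics/{n}0.png",im["pixels"][:,:,::-1])
    d={k:np.array(v).tolist() for k,v in im.items() if k!="pixels"};print(n,d)
    json.dump(d,open(n+".json","w"))
E
```

```text
pics
{'clock': 0.0, 'qpos': array([ 1.10602465e+00,  2.76591729e-01,  1.50616572e+00,  1.59090699e-06,
        1.36067335e+00, -1.20983302e-01]), 'qd': array([ 0.0005764 , -0.00036783,  0.00025103,  0.00062404, -0.00064356,
       -0.00061372]), 'effort': array([ 8.05800482e-04, -4.16773474e+01, -2.45805216e+01, -1.02259232e-04,
        1.08672353e-02,  1.05285798e-05]), 'position': array([0.19353981, 0.54083078, 0.20492862]), 'ee_rot': array([-2.66087739e-04,  1.71049017e-01,  9.85262092e-01, -8.79708269e-04]), 'contact_force': array([-0.35172872,  0.3182449 , -0.73505348]), 'moment': array([ 5.16522189e-02, -2.04515083e-05, -7.48612577e-03]), 'gripper_force': 0.0, 'width': 0.08545503022782706}
top {'fovy': 52.41519177719179, 'cx': 310.800317631928, 'cy': 191.1416116334802, 'origin': [0.4128172141415045, 0.018421284598440873, 1.2679780383474735], 'orientation': [0.04195757150911619, -0.6982856960394582, 0.712554624996705, -0.053875368170917405]}
side {'fovy': 50.22375103126282, 'cx': 315.7380554592985, 'cy': 204.55748537926257, 'origin': [0.4450154966364084, -1.1020602567874662, 0.4626031713820927], 'orientation': [-0.5653638584502703, 0.8226624258482353, -0.054233171263154016, 0.025475552799907625]}
wrist {'fovy': 59.495708640851596, 'cx': 312.68613421147444, 'cy': 196.10789875387763, 'tool_from_camera': [[0.00023281362416372283, -0.9593403392591485, -0.2822517657481634, 0.07161681034834348], [0.9999998333724018, 0.00037244829387943624, -0.0004410639802601004, 0.0002937412980679177], [0.0005282546570551769, -0.2822516160315262, 0.9593402661176104, -0.16865500573736397], [0.0, 0.0, 0.0, 1.0]]}
```

View pics/top0.png

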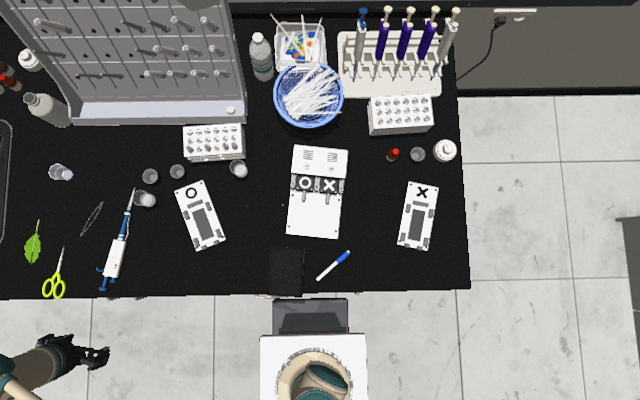

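View pics/side0.png

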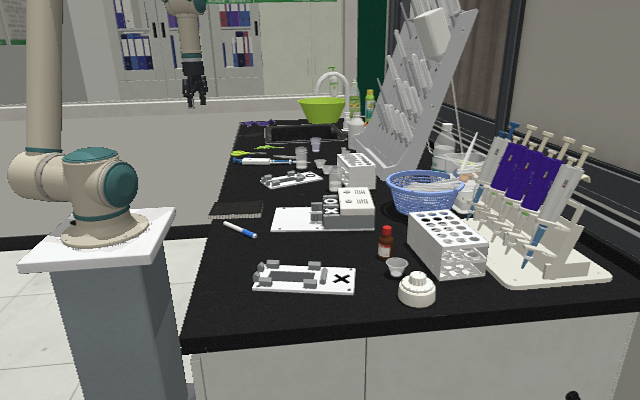

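The top view shows the ring module in the left bay (~305,184) and the cross module in the right bay (~330,186). The ring nest is at left (~200,217) and the cross nest at right (~418,215).

Run:
```python
import cv2,numpy as np
im=cv2.imread("pics/top0.png")
c=[cv2.resize(im[y:y+110,x:x+65],None,fx=4,fy=4,interpolation=cv2.INTER_CUBIC) for x,y in((168,150),(285,140),(386,150))]
cv2.imwrite("pics/crop0.png",np.hstack(c))
```

```text
(no output)
```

View pics/crop0.png

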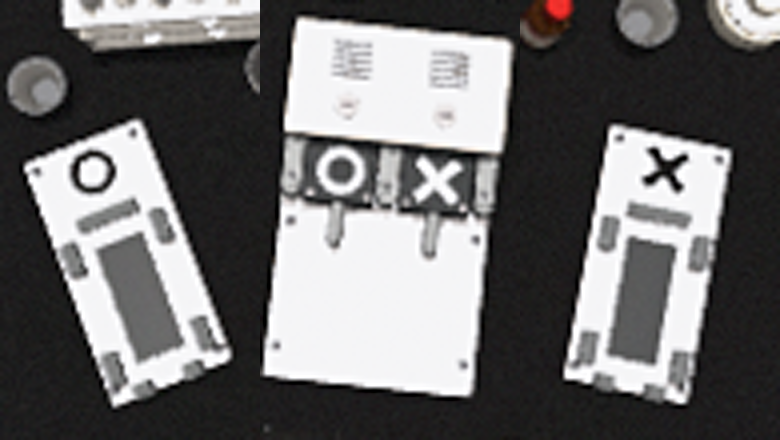

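The enlarged crop shows the plate corners clearly. Next I compute coarse poses.

```bash
cat > h.py <<'E'
import numpy as np,json,cv2
from scipy.spatial.transform import Rotation as R
from scipy.optimize import least_squares
def q2m(q): return R.from_quat([q[1],q[2],q[3],q[0]]).as_matrix()
def cam(d,s=None):
    f=200/np.tan(np.radians(d["fovy"])/2)
    if s is None: return f,d["cx"],d["cy"],np.array(d["origin"]),q2m(d["orientation"])
    T=np.array(d["tool_from_camera"]);M=q2m(s["ee_rot"])
    return f,d["cx"],d["cy"],np.array(s["position"])+M@T[:3,3],M@T[:3,:3]
def unproj(c,u,v,z):
    f,cx,cy,o,M=c; r=M@[(u-cx)/f,(v-cy)/f,1]; return o+r*(z-o[2])/r[2]
def proj(c,p):
    f,cx,cy,o,M=c; q=(np.asarray(p)-o)@M; return np.stack([f*q[...,0]/q[...,2]+cx,f*q[...,1]/q[...,2]+cy],-1)
def fit(c,loc,px,g):
    """planar pose (x,y,yaw) of a body with local points loc seen at px"""
    loc=np.array(loc,float);px=np.array(px,float)
    def w(t):
        a=t[2];m=np.array([[np.cos(a),-np.sin(a),0],[np.sin(a),np.cos(a),0],[0,0,1]]);return loc@m.T+[t[0],t[1],0]
    r=least_squares(lambda t:(proj(c,w(t))-px).ravel(),g,x_scale=[.01,.01,.1]);return r.x,r.fun.reshape(-1,2)
E
python3 - <<'E'
from h import *
c=cam(json.load(open("top.json")))
P=lambda l,ox,ix:[((x-ix)/4-.375+ox[0],y/4-.375+ox[1]) for x,y in l]
for n,l,o,ix in(("L",[(25,158),(137,120),(230,360),(113,405)],(168,150),0),("R",[(614,124),(731,151),(688,405),(566,380)],(386,150),520)):
    p=P(l,o,ix);w=np.array([unproj(c,*q,.008) for q in p]);print(n,w.round(3).tolist(),[np.linalg.norm(w[i]-w[i-1]).round(4) for i in range(4)])
    m=w.mean(0);d=w[:2].mean(0)-w[2:].mean(0);print(m.round(4),np.degrees(np.arctan2(d[1],d[0])))
p=P([(298,17),(513,40),(500,155),(285,134),(263,377),(472,396)],(285,140),260)
r=fit(c,[(.088,.081,.065),(.088,-.081,.065),(0,-.081,.065),(0,.081,.065),(-.182,.081,.006),(-.182,-.081,.006)],p,[.45,0,0]);print(r[0],np.degrees(r[0][2]),r[1].round(1).tolist())
print(r[0][:2])
E
```

```text
L [[0.599, 0.422, 0.008], [0.627, 0.335, 0.008], [0.439, 0.262, 0.008], [0.407, 0.35, 0.008]] [np.float64(0.2048), np.float64(0.091), np.float64(0.202), np.float64(0.0945)]
[0.5183 0.3422 0.008 ] 20.92615527464162
R [[0.612, -0.315, 0.008], [0.589, -0.407, 0.008], [0.392, -0.361, 0.008], [0.413, -0.267, 0.008]] [np.float64(0.2048), np.float64(0.0942), np.float64(0.2022), np.float64(0.0957)]
[ 0.5014 -0.3376  0.008 ] -13.343266951631339
[ 0.6242267  -0.02613677 -0.12211674] -6.996774084421686 [[0.1, 0.3], [-0.5, 0.0], [0.1, -0.3], [0.3, -0.5], [0.1, -0.1], [-0.0, 0.5]]
[ 0.6242267  -0.02613677]
```

```bash
cat >> h.py <<'E'
def plan(pos,yaw=None,step=.045):
    """yaw = world direction (deg) of tool x; prints turn first, then the shift in the turned tool frame"""
    from rig import status
    s=status.get_state();M=q2m(s["ee_rot"]);cur=np.degrees(np.arctan2(M[1,0],M[0,0]))
    if yaw is None: yaw=cur
    a=np.radians(yaw);T=np.array([[np.cos(a),np.sin(a),0],[np.sin(a),-np.cos(a),0],[0,0,-1]]).T
    T=np.column_stack([[np.cos(a),np.sin(a),0],[np.sin(a),-np.cos(a),0],[0,0,-1]])
    rv=np.degrees(R.from_matrix(M.T@T).as_rotvec());d=T.T@(np.array(pos)-s["position"])
    nr=max(1,int(np.ceil(np.linalg.norm(rv)/9)));n=max(1,int(np.ceil(np.linalg.norm(d)/step)))
    print("t",round(s["clock"],2),"at",s["position"].round(4),"yaw",cur.round(2),"w",round(s["width"],4),"q6",s["qpos"][5].round(2),"q1",s["qpos"][0].round(2))
    print(" rot/60 total",(rv/60).round(4)," rows",nr,"each",(rv/60/nr).round(4))
    print(" xyz/.3 total",(d/.3).round(4),"mm",(d*1e3).round(1)," rows",n,"each",(d/.3/n).round(4))
E
python3 -c "
from h import *
plan([.52,.345,.22])"
```

```text
t 0.15 at [0.1936 0.541  0.2051] yaw 160.3 w 0.0855 q6 -0.12 q1 1.11
 rot/60 total [-0.0013 -0.0002  0.    ]  rows 1 each [-0.0013 -0.0002  0.    ]
 xyz/.3 total [-1.2444 -0.2482 -0.0495] mm [-373.3  -74.5  -14.9]  rows 9 each [-0.1383 -0.0276 -0.0055]
```

>>> apply_moves:
  xyz:
    - [-0.15, -0.03, -0.006]
    - [-0.156, -0.031, -0.006]
    - [-0.156, -0.031, -0.006]
    - [-0.156, -0.031, -0.006]
    - [-0.156, -0.031, -0.006]
    - [-0.156, -0.031, -0.006]
    - [-0.156, -0.031, -0.006]
    - [-0.156, -0.031, -0.006]
  rot:
    - [0, 0, 0]
    - [0, 0, 0]
    - [0, 0, 0]
    - [0, 0, 0]
    - [0, 0, 0]
    - [0, 0, 0]
    - [0, 0, 0]
    - [0, 0, 0]
  hand: [1, 1, 1, 1, 1, 1, 1, 1]

```text
clock: 1.15
position: [0.5207, 0.345, 0.2199]
ee_rot: [-0.0, 0.171, 0.985, -0.0]
contact_force: [-0.2, 0.2, 0.1]
width: 0.0855
gripper_force: 0.0
```

>>> apply_moves:
  xyz:
    - [0, 0, 0]
    - [0, 0, 0]
    - [0, 0, 0]
  rot:
    - [0, 0, 0]
    - [0, 0, 0]
    - [0, 0, 0]
  hand: [1, 1, 1]

```text
clock: 1.52
position: [0.5184, 0.3467, 0.2201]
ee_rot: [-0.0, 0.17, 0.985, 0.0]
contact_force: [-0.3, -0.7, 0.6]
width: 0.0851
gripper_force: 0.0
```

```bash
cat >> h.py <<'E'
def snap(name):
    from rig import status,get_image
    s=status.get_state();im=get_image("wrist");cv2.imwrite(f"pics/{name}.png",im["pixels"][:,:,::-1])
    json.dump({"position":list(s["position"]),"ee_rot":list(s["ee_rot"])},open(f"pics/{name}.json","w"))
def wc(name): return cam(json.load(open("wrist.json")),json.load(open(f"pics/{name}.json")))
E
python3 -c "
from h import *
snap('nl')
a=np.radians(-7);t=[.6242,-.0261]
plan([t[0]-.1*np.cos(a),t[1]-.1*np.sin(a),.22],173)"
```

```text
t 1.57 at [0.5185 0.3467 0.2203] yaw 160.39 w 0.0851 q6 -0.75 q1 0.48
 rot/60 total [ 1.000e-04 -5.000e-04 -2.102e-01]  rows 2 each [ 0.     -0.0002 -0.1051]
 xyz/.3 total [-1.6790e-01 -1.1906e+00  8.0000e-04] mm [-5.040e+01 -3.572e+02  3.000e-01]  rows 9 each [-1.870e-02 -1.323e-01  1.000e-04]
```

>>> apply_moves:
  xyz:
    - [-0.021, -0.149, 0]
    - [-0.021, -0.149, 0]
    - [-0.021, -0.149, 0]
    - [-0.021, -0.149, 0]
    - [-0.021, -0.149, 0]
    - [-0.021, -0.149, 0]
    - [-0.021, -0.149, 0]
    - [-0.021, -0.149, 0]
  rot:
    - [0, 0, 0]
    - [0, 0, 0]
    - [0, 0, 0]
    - [0, 0, 0]
    - [0, 0, 0]
    - [0, 0, 0]
    - [0, 0, 0]
    - [0, 0, 0]
  hand: [1, 1, 1, 1, 1, 1, 1, 1]

```text
clock: 2.58
position: [0.4458, -0.0081, 0.2206]
ee_rot: [0.001, 0.17, 0.985, 0.0]
contact_force: [1.2, -0.2, 0.6]
width: 0.0855
gripper_force: 0.0
```

>>> apply_moves:
  xyz:
    - [0, 0, 0]
    - [0, 0, 0]
    - [0, 0, 0]
    - [0, 0, 0]
  rot:
    - [0, 0, -0.105]
    - [0, 0, -0.105]
    - [0, 0, 0]
    - [0, 0, 0]
  hand: [0, 0, 0, 0]

```text
clock: 3.08
position: [0.4464, -0.0071, 0.2203]
ee_rot: [0.0, 0.062, 0.998, 0.0]
contact_force: [0.2, 0.7, -0.8]
width: 0.0427
gripper_force: 0.0
```

```bash
python3 -c "
from h import *
snap('dk')
a=np.hstack([cv2.imread('pics/%s.png'%n)[:,:] for n in('nl',)])
plan([.55,-.02,.22],173)"
```

```text
t 3.12 at [ 0.4465 -0.0071  0.2203] yaw 172.89 w 0.0426 q6 -1.62 q1 -0.17
 rot/60 total [ 0.0001  0.0002 -0.0018]  rows 1 each [ 0.0001  0.0002 -0.0018]
 xyz/.3 total [-0.3478 -0.0006  0.0009] mm [-104.3   -0.2    0.3]  rows 3 each [-0.1159 -0.0002  0.0003]
```

View pics/dk.png

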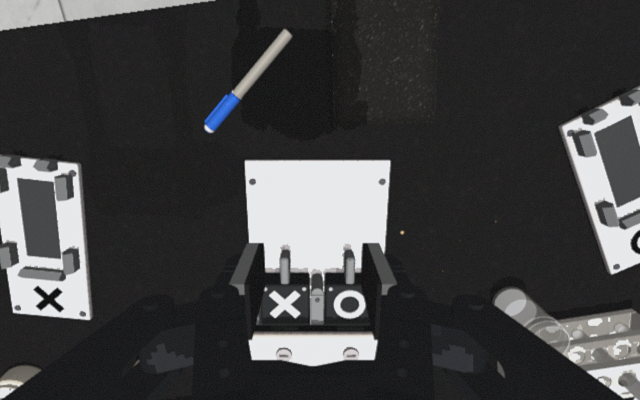

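View pics/nl.png

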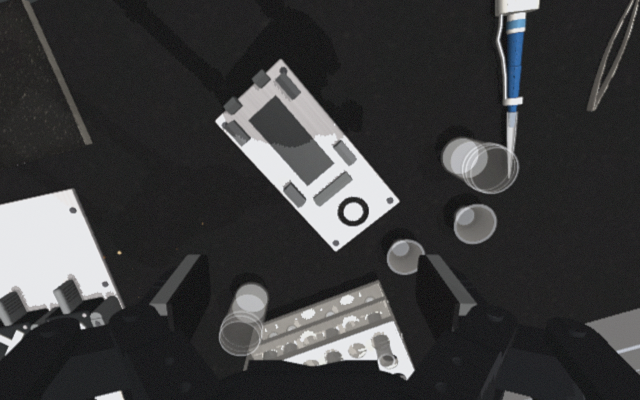

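The dk picture shows the apron's front corners at (245,160) and (390,160), the cross fin at ~(285,265), and the ring fin at ~(349,265). The nl picture shows the pass nest, with its ring mark at (353,211). I'll enlarge both.

```bash
python3 -c "
from h import *
z=lambda n,x,y,w,h:cv2.resize(cv2.imread('pics/%s.png'%n)[y:y+h,x:x+w],None,fx=2.4,fy=2.4,interpolation=cv2.INTER_CUBIC)
m=np.hstack([z('nl',214,55,186,215),z('dk',244,155,147,215)]);print(m.shape)
cv2.imwrite('pics/m1.png',m)"
```

```text
(516, 799, 3)
```

View pics/m1.png

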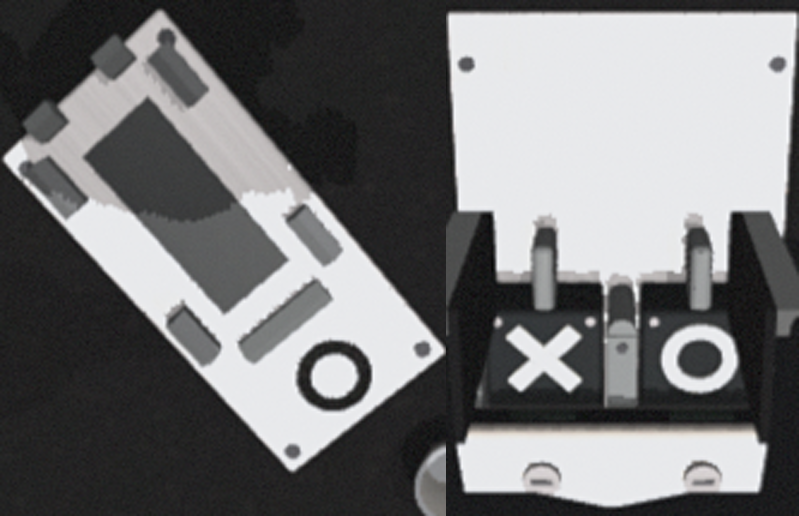

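```bash
python3 -c "
from h import *
c=wc('nl');f=lambda l,ox,oy,ix=0:np.array([((x-ix+.5)/2.4-.5+ox,(y+.5)/2.4-.5+oy) for x,y in l])
p=f([(160,10),(3,158),(292,472),(445,350),(334,376),(149,97),(84,158),(222,313),(288,260)],214,55)
w=np.array([unproj(c,*q,.008) for q in p]);print(w.round(4)[:,:2].tolist())
pc=w[5:].mean(0);m=w[4];d=m-pc;print('rect ctr',pc,'mark',m,'dist',np.linalg.norm(d),'yaw',np.degrees(np.arctan2(d[1],d[0])))
e=w[2:4].mean(0)-w[:2].mean(0);print('plate',w[:4].mean(0),np.linalg.norm(e),np.degrees(np.arctan2(e[1],e[0])),np.linalg.norm(w[0]-w[1]))
for s in (.027,.026,.028):
  pass
r=fit(c,[(-.074,-.048,.008),(-.074,.048,.008),(.128,.048,.008),(.128,-.048,.008),(.105,0,.008)],p[:5],[.49,.33,.36]);print('fit',r[0],np.degrees(r[0][2]),r[1].round(2).tolist())
c=wc('dk')
p=f([(448,12),(797,12),(544,359),(700,359),(545,229),(697,229)],244,155,446)
L=[(-.182,-.081,.006),(-.182,.081,.006),(-.022,-.037,.038),(-.022,.037,.038),(-.078,-.037,.036),(-.078,.037,.036)]
r=fit(c,L,p,[.624,-.026,-.122]);print('dock',r[0],np.degrees(r[0][2]),r[1].round(2).tolist())
r=fit(c,L[:4],p[:4],[.624,-.026,-.122]);print('dock',r[0],np.degrees(r[0][2]),r[1].round(2).tolist())
for q,z in zip(p,[.006]*2+[.038]*2+[.036]*2): print(unproj(c,*q,z).round(4))
a=r[0][2]
for y in(.037,-.037):
  t=r[0][:2]+[np.cos(a)*-.066-np.sin(a)*y,np.sin(a)*-.066+np.cos(a)*y]; plan([*t,.06],180+np.degrees(a))
"
```

```text
[[0.4083, 0.3511], [0.4423, 0.2632], [0.6299, 0.3357], [0.5943, 0.4242], [0.5891, 0.3706], [0.4398, 0.3338], [0.4543, 0.2972], [0.5418, 0.3307], [0.5283, 0.3679]]
rect ctr [0.49105318 0.33239596 0.008     ] mark [0.58906209 0.37061303 0.008     ] dist 0.10519643492404808 yaw 21.302533392355603
plate [0.51869868 0.34355265 0.008     ] 0.20050937944623357 21.27494557676764 0.09421079059581318
fit [0.49668012 0.33054377 0.3824544 ] 21.913022782474517 [[-68.15, 66.52], [62.71, -58.59], [63.39, -47.93], [-64.35, 53.8], [0.6, 4.14]]
dock [ 0.6245263  -0.02435732 -0.12459493] -7.138763829917019 [[-0.76, -2.04], [0.42, -1.94], [0.01, -3.47], [-0.45, -3.42], [-1.38, 5.42], [2.14, 5.47]]
dock [ 0.62773995 -0.02447452 -0.1240767 ] -7.109071515362273 [[-0.43, 0.86], [0.41, 0.88], [0.31, -1.01], [-0.29, -0.99]]
[ 0.4362 -0.0817  0.006 ]
[0.4561 0.078  0.006 ]
[ 0.6026 -0.059   0.038 ]
[0.6118 0.0152 0.038 ]
[ 0.5362 -0.0489  0.036 ]
[0.5449 0.0203 0.036 ]
t 3.12 at [ 0.4465 -0.0071  0.2203] yaw 172.89 w 0.0426 q6 -1.62 q1 -0.17
 rot/60 total [ 0.0001  0.0002 -0.    ]  rows 1 each [ 0.0001  0.0002 -0.    ]
 xyz/.3 total [-0.3868  0.1407  0.5343] mm [-116.    42.2  160.3]  rows 5 each [-0.0774  0.0281  0.1069]
t 3.12 at [ 0.4465 -0.0071  0.2203] yaw 172.89 w 0.0426 q6 -1.62 q1 -0.17
 rot/60 total [ 0.0001  0.0002 -0.    ]  rows 1 each [ 0.0001  0.0002 -0.    ]
 xyz/.3 total [-0.3868 -0.106   0.5343] mm [-116.   -31.8  160.3]  rows 5 each [-0.0774 -0.0212  0.1069]
```

>>> apply_moves:
  xyz:
    - [-0.0774, 0.0281, 0.1]
    - [-0.0774, 0.0281, 0.1]
    - [-0.0774, 0.0281, 0.1]
    - [-0.0774, 0.0281, 0.1]
    - [-0.0774, 0.0281, 0.1]
    - [0, 0, 0.03]
    - [0, 0, 0]
  rot:
    - [0, 0, 0]
    - [0, 0, 0]
    - [0, 0, 0]
    - [0, 0, 0]
    - [0, 0, 0]
    - [0, 0, 0]
    - [0, 0, 0]
  hand: [0, 0, 0, 0, 0, 0, 0]

```text
clock: 4.0
position: [0.5657, 0.0201, 0.0606]
ee_rot: [-0.001, 0.062, 0.998, -0.0]
contact_force: [-1.0, -0.7, -0.7]
width: 0.0427
gripper_force: 0.0
```

```bash
python3 -c "
from h import *
c=wc('dk')
for x in((545,247),(697,247)): print(unproj(c,(x[0]-445.5)/2.4-.5+244,(x[1]+.5)/2.4-.5+155,.036))
snap('f1'); plan([.567,.0205,.011],172.89)
i=cv2.imread('pics/f1.png');cv2.imwrite('pics/f1c.png',cv2.resize(i[150:400,150:490],None,fx=2,fy=2))"
```

```text
[ 0.54523032 -0.05022712  0.036     ]
[0.55390073 0.01946245 0.036     ]
t 4.05 at [0.5662 0.0199 0.0616] yaw 172.9 w 0.0428 q6 -1.53 q1 -0.09
 rot/60 total [-0.0001 -0.0006  0.0002]  rows 1 each [-0.0001 -0.0006  0.0002]
 xyz/.3 total [-0.0024  0.0023  0.1686] mm [-0.7  0.7 50.6]  rows 2 each [-0.0012  0.0011  0.0843]
```

View pics/f1c.png

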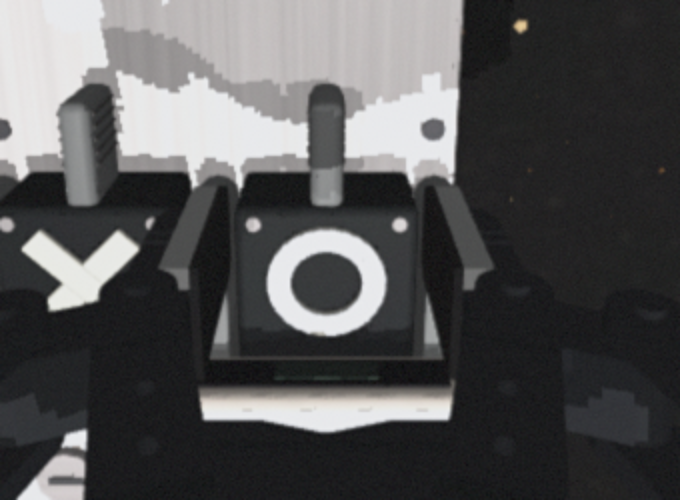

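The crop shows the ring fin centred between the fingers (column ~313). I'll descend and pinch.

>>> apply_moves:
  xyz:
    - [-0.0024, 0.0023, 0.07]
    - [0, 0, 0.06]
    - [0, 0, 0.036]
    - [0, 0, 0]
    - [0, 0, 0]
    - [0, 0, 0]
    - [0, 0, 0]
  rot:
    - [0, 0, 0]
    - [0, 0, 0]
    - [0, 0, 0]
    - [0, 0, 0]
    - [0, 0, 0]
    - [0, 0, 0]
    - [0, 0, 0]
  hand: [0, 0, 0, -1, -1, -1, -1]
  force: 50

```text
clock: 4.92
position: [0.5681, 0.0204, 0.0119]
ee_rot: [0.0, 0.062, 0.998, 0.0]
contact_force: [1.4, 0.2, 0.1]
width: -0.0001
gripper_force: 0.0
```

>>> apply_moves:
  xyz:
    - [0.013, 0, 0]
    - [0.025, 0, 0]
    - [0.025, 0, 0]
    - [0.025, 0, 0]
  rot:
    - [0, 0, 0]
    - [0, 0, 0]
    - [0, 0, 0]
    - [0, 0, 0]
  hand: [-1, -1, -1, -1]

```text
clock: 5.42
position: [0.5408, 0.0239, 0.0114]
ee_rot: [-0.0, 0.062, 0.998, 0.0]
contact_force: [0.9, -0.1, 0.4]
width: -0.0002
gripper_force: 0.0
```

```bash
python3 -c "
from h import *
c=wc('f1');s=json.load(open('pics/f1.json'));print(s['position'])
print('tcp px',proj(c,s['position']), 'grasp',proj(c,np.array(s['position'])+[0,0,.019]))
for x in((326,88),(326,203),(326,118)): print(unproj(c,x[0]/2+150,x[1]/2+150,.036))
print('tag',unproj(c,326/2+150,282/2+150,.038))
snap('f2');i=cv2.imread('pics/f2.png');cv2.imwrite('pics/f2c.png',cv2.resize(i[100:400,130:510],None,fx=2,fy=2))"
```

```text
[0.5656619041904487, 0.020074480415977668, 0.06063060346235944]
tcp px [312.26059379 236.68048917] grasp [312.18449853 252.55426801]
[0.54976548 0.02243568 0.036     ]
[0.58558183 0.01799736 0.036     ]
[0.55877478 0.02131926 0.036     ]
tag [0.61113083 0.01483106 0.038     ]
```

View pics/f2c.png

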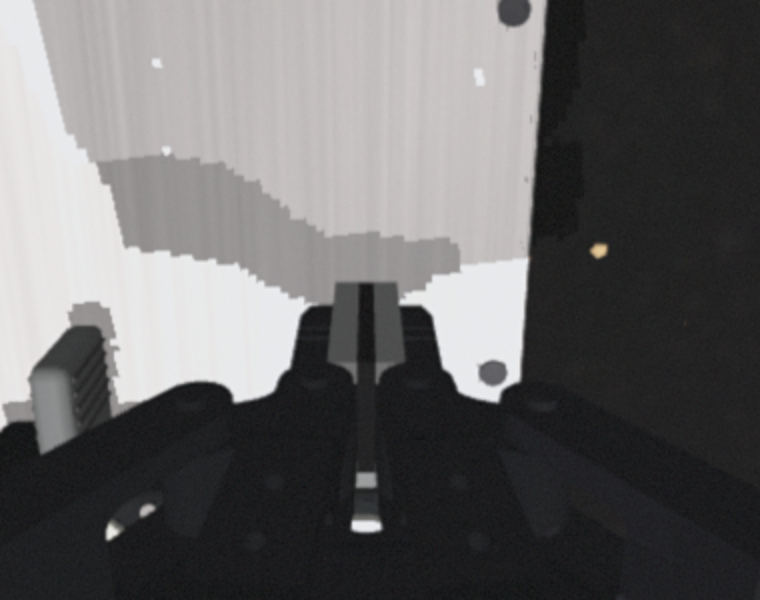

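The crop shows the fingers shut and empty, with only the cross fin visible. I'll open, back up to the earlier pose and compare.

>>> apply_moves:
  xyz:
    - [0, 0, 0]
    - [0, 0, 0]
    - [0, 0, -0.08]
    - [0, 0, -0.08]
    - [0, 0, -0.08]
    - [0, 0, -0.04]
    - [0, 0, 0]
    - [0, 0, 0]
  rot:
    - [0, 0, 0]
    - [0, 0, 0]
    - [0, 0, 0]
    - [0, 0, 0]
    - [0, 0, 0]
    - [0, 0, 0]
    - [0, 0, 0]
    - [0, 0, 0]
  hand: [0, 0, 0, 0, 0, 0, 0, 0]

```text
clock: 6.48
position: [0.5409, 0.0238, 0.0945]
ee_rot: [-0.001, 0.062, 0.998, 0.0]
contact_force: [-0.3, -0.3, 0.2]
width: 0.043
gripper_force: 0.0
```

```bash
python3 -c "
from h import *
from rig import manip,get_image,status
print({k:getattr(manip,k) for k in dir(manip) if k[0]!='_'})
print(status.get_state()['position'],status.get_state()['width'])
snap('f3');i=cv2.imread('pics/f3.png')
s=get_image('side')['pixels'][:,:,::-1];s0=cv2.imread('pics/side0.png')
t=get_image('top')['pixels'][:,:,::-1];cv2.imwrite('pics/top1.png',t);cv2.imwrite('pics/side1.png',s)
a=cv2.resize(i[120:400,180:460],(500,500))
z=lambda m:cv2.resize(m[180:240,305:380],(300,240),interpolation=cv2.INTER_CUBIC)
cv2.imwrite('pics/m3.png',np.hstack([a,np.vstack([z(s0),z(s),np.zeros((20,300,3),np.uint8)])]))
"
```

```text
{'MotionError': <class 'rig.MotionError'>, 'tcp_to_grasp': 0.0187}
[0.5408906  0.02376666 0.0944883 ] 0.042963707093018534
```

View pics/m3.png

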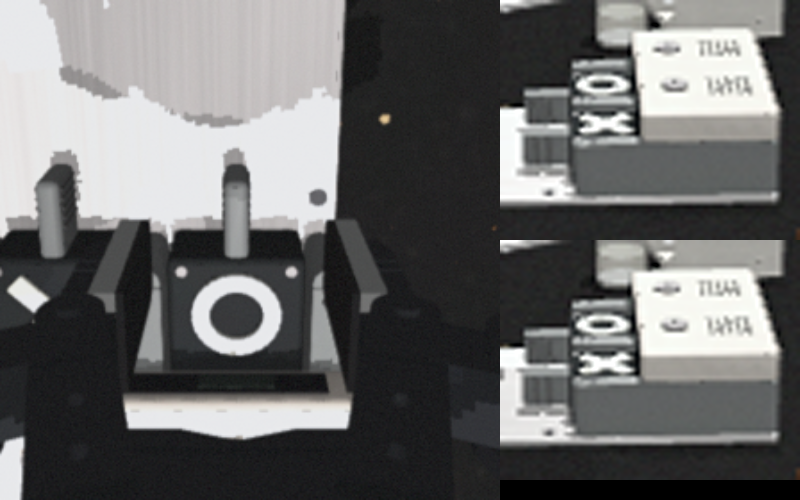

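The module is unmoved (ring tag ~(312,295)) and the fingers straddle it laterally, so the pinch must have passed above or beside the fin. I'll check the fingertip height from the side camera numerically.

```bash
python3 -c "
from h import *
c=cam(json.load(open('side.json')));p=np.array([.5409,.0238,.0945])
print('tcp side px',proj(c,p),'fin tip top',proj(c,[.555,.0213,.036]),'bottom',proj(c,[.555,.0213,.010]))
d=np.abs(cv2.imread('pics/side1.png').astype(int)-cv2.imread('pics/side0.png')).max(2)
u,v=proj(c,p).astype(int)
m=d>40
print('mask bottom rows per col',[(x,int(np.where(m[:v+40,x])[0].max()) if m[:v+40,x].any() else None) for x in range(u-24,u+25,2)])
ct=cam(json.load(open('top.json')));u,v=proj(ct,p).astype(int);print('top tcp',u,v)
"
```

```text
tcp side px [304.74843512 182.30359368] fin tip top [310.38901173 201.99107779] bottom [310.60721394 210.52404586]
mask bottom rows per col [(280, 221), (282, 221), (284, 221), (286, 221), (288, 221), (290, 221), (292, 221), (294, 221), (296, 221), (298, 221), (300, 219), (302, 216), (304, 215), (306, 175), (308, 175), (310, 141), (312, 123), (314, 129), (316, 123), (318, 35), (320, None), (322, None), (324, None), (326, None), (328, None)]
top tcp 301 202
```

```bash
python3 -c "
from h import *
a=cv2.imread('pics/side1.png',0);b=cv2.imread('pics/side0.png',0)
print('cols',list(range(286,318,2)))
for r in range(150,196,2): print(r,a[r,286:318:2].tolist(),'|',b[r,286:318:2].tolist())
"
```

```text
cols [286, 288, 290, 292, 294, 296, 298, 300, 302, 304, 306, 308, 310, 312, 314, 316]
150 [36, 38, 35, 36, 26, 139, 66, 34, 38, 36, 34, 45, 44, 135, 199, 198] | [38, 38, 36, 34, 30, 134, 151, 155, 154, 140, 139, 33, 39, 132, 199, 197]
152 [37, 39, 39, 36, 32, 164, 58, 31, 37, 35, 33, 44, 40, 36, 44, 52] | [37, 37, 38, 38, 30, 162, 143, 138, 141, 137, 160, 31, 33, 32, 48, 52]
154 [33, 34, 36, 35, 34, 141, 147, 31, 36, 35, 34, 41, 40, 37, 36, 40] | [36, 37, 38, 35, 36, 139, 141, 145, 141, 144, 88, 38, 36, 37, 34, 35]
156 [169, 185, 197, 169, 146, 154, 153, 28, 39, 38, 35, 34, 39, 36, 37, 37] | [169, 185, 196, 169, 146, 155, 146, 147, 146, 138, 101, 33, 37, 34, 38, 35]
158 [65, 55, 87, 114, 118, 152, 162, 39, 45, 46, 42, 36, 36, 40, 38, 33] | [63, 54, 86, 114, 118, 151, 155, 147, 146, 139, 102, 37, 36, 37, 37, 32]
160 [88, 56, 253, 22, 75, 128, 140, 27, 45, 41, 42, 36, 37, 39, 134, 161] | [84, 57, 253, 20, 75, 125, 164, 180, 178, 174, 104, 29, 37, 35, 134, 159]
162 [180, 173, 140, 80, 162, 160, 205, 64, 21, 26, 24, 54, 118, 39, 42, 157] | [180, 173, 138, 80, 160, 159, 199, 204, 198, 190
[... 1669 characters left out ...]
5, 35, 36, 37, 40]
186 [105, 51, 43, 32, 31, 38, 32, 36, 36, 38, 38, 37, 36, 38, 35, 39] | [104, 47, 43, 35, 32, 38, 34, 37, 36, 36, 39, 36, 38, 34, 35, 41]
188 [35, 34, 39, 34, 36, 37, 34, 37, 35, 38, 36, 38, 38, 37, 36, 38] | [39, 36, 35, 38, 38, 35, 38, 34, 35, 36, 39, 36, 39, 37, 31, 36]
190 [38, 40, 39, 38, 38, 38, 36, 35, 37, 33, 36, 33, 36, 39, 39, 40] | [37, 36, 35, 39, 37, 37, 35, 40, 34, 33, 36, 33, 36, 35, 36, 34]
192 [40, 42, 40, 36, 37, 38, 42, 38, 36, 37, 37, 38, 39, 37, 31, 35] | [41, 39, 40, 38, 35, 35, 36, 35, 32, 37, 37, 34, 35, 35, 37, 35]
194 [40, 41, 39, 36, 39, 35, 38, 38, 67, 37, 36, 40, 38, 36, 36, 33] | [36, 41, 37, 34, 37, 37, 39, 40, 68, 40, 38, 36, 39, 34, 33, 34]
```

```bash
python3 -c "
from h import *
c=cam(json.load(open('side.json')))
for y in(.0023,-.005): 
  for z in(.0945,.105,.115,.125): print(y,z,proj(c,[.541,y,z]).round(1))
plan([.567,.0205,.012],172.89)"
```

```text
0.0023 0.0945 [305.5 184.7]
0.0023 0.105 [305.4 181.1]
0.0023 0.115 [305.3 177.5]
0.0023 0.125 [305.2 174. ]
-0.005 0.0945 [305.8 185.5]
-0.005 0.105 [305.7 181.9]
-0.005 0.115 [305.6 178.3]
-0.005 0.125 [305.5 174.8]
t 6.62 at [0.5409 0.0237 0.0944] yaw 172.9 w 0.0429 q6 -1.53 q1 -0.08
 rot/60 total [ 0.     -0.0018  0.0001]  rows 1 each [ 0.     -0.0018  0.0001]
 xyz/.3 total [-0.0875  0.      0.2747] mm [-26.3   0.   82.4]  rows 2 each [-0.0438  0.      0.1374]
```

>>> apply_moves:
  xyz:
    - [-0.0875, 0, 0.1]
    - [0, 0, 0.1]
    - [0, 0, 0.075]
    - [0, 0, 0.013]
    - [0, 0, 0.007]
    - [0, 0, 0.007]
    - [0, 0, 0]
  rot:
    - [0, 0, 0]
    - [0, 0, 0]
    - [0, 0, 0]
    - [0, 0, 0]
    - [0, 0, 0]
    - [0, 0, 0]
    - [0, 0, 0]
  hand: [0, 0, 0, 0, 0, 0, 0]

```text
clock: 7.5
position: [0.5681, 0.0205, 0.0055]
ee_rot: [0.001, 0.062, 0.998, 0.0]
contact_force: [-0.2, -0.1, -1.0]
width: 0.0429
gripper_force: 0.0
```

>>> apply_moves:
  xyz:
    - [0, 0, 0.01]
    - [0, 0, 0.01]
    - [0, 0, 0]
  rot:
    - [0, 0, 0]
    - [0, 0, 0]
    - [0, 0, 0]
  hand: [0, 0, 0]

```text
clock: 7.88
position: [0.5674, 0.0205, -0.0015]
ee_rot: [-0.0, 0.062, 0.998, 0.0]
contact_force: [0.2, 0.7, 0.4]
width: 0.0427
gripper_force: 0.0
```

>>> apply_moves:
  xyz:
    - [0, 0, 0]
    - [0, 0, 0]
    - [0, 0, 0]
    - [0, 0, 0]
  rot:
    - [0, 0, 0]
    - [0, 0, 0]
    - [0, 0, 0]
    - [0, 0, 0]
  hand: [-0.3, -0.6, -1, -1]

```text
clock: 8.38
position: [0.5677, 0.0204, -0.001]
ee_rot: [0.0, 0.062, 0.998, 0.0]
contact_force: [-0.4, -0.8, 2.2]
width: 0.0086
gripper_force: 51.5
```

It does grip now, so the fingers end short of the stated TCP. I'll reopen and go lower for a full pinch.

>>> apply_moves:
  xyz:
    - [0, 0, 0]
    - [0, 0, 0]
    - [0, 0, 0.01]
    - [0, 0, 0.01]
    - [0, 0, 0.007]
    - [0, 0, 0]
  rot:
    - [0, 0, 0]
    - [0, 0, 0]
    - [0, 0, 0]
    - [0, 0, 0]
    - [0, 0, 0]
    - [0, 0, 0]
  hand: [-0.3, -0.3, -0.3, -0.3, -0.3, -0.3]

```text
clock: 9.12
position: [0.5674, 0.0205, -0.0096]
ee_rot: [-0.0, 0.062, 0.998, 0.0]
contact_force: [0.3, -1.0, -0.9]
width: 0.0304
gripper_force: 0.0
```

>>> apply_moves:
  xyz:
    - [0, 0, 0]
    - [0, 0, 0]
    - [0, 0, 0]
    - [0, 0, 0]
  rot:
    - [0, 0, 0]
    - [0, 0, 0]
    - [0, 0, 0]
    - [0, 0, 0]
  hand: [-0.6, -1, -1, -1]

```text
clock: 9.62
position: [0.5677, 0.0204, -0.0091]
ee_rot: [0.0, 0.062, 0.998, 0.0]
contact_force: [-0.2, -1.1, 1.9]
width: 0.009
gripper_force: 50.0
```

>>> apply_moves:
  xyz:
    - [0.01, 0, 0]
    - [0.02, 0, 0]
    - [0.026, 0, 0]
    - [0.03, 0, 0]
    - [0.03, 0, 0]
    - [0.03, 0, 0]
    - [0.03, 0, 0]
    - [0.03, 0, 0]
  rot:
    - [0, 0, 0]
    - [0, 0, 0]
    - [0, 0, 0]
    - [0, 0, 0]
    - [0, 0, 0]
    - [0, 0, 0]
    - [0, 0, 0]
    - [0, 0, 0]
  hand: [-1, -1, -1, -1, -1, -1, -1, -1]

```text
clock: 10.62
position: [0.505, 0.0283, -0.0091]
ee_rot: [-0.001, 0.062, 0.998, 0.0]
contact_force: [2.0, -0.5, 3.0]
width: 0.0086
gripper_force: 50.1
```

>>> apply_moves:
  xyz:
    - [0.03, 0, 0]
    - [0.03, 0, 0]
    - [0.03, 0, 0]
    - [0.03, 0, 0]
    - [0.03, 0, 0]
    - [0.03, 0, 0]
    - [0.02, 0, 0]
    - [0.01, 0, 0]
  rot:
    - [0, 0, 0]
    - [0, 0, 0]
    - [0, 0, 0]
    - [0, 0, 0]
    - [0, 0, 0]
    - [0, 0, 0]
    - [0, 0, 0]
    - [0, 0, 0]
  hand: [-1, -1, -1, -1, -1, -1, -1, -1]

```text
clock: 11.62
position: [0.4437, 0.0359, -0.0092]
ee_rot: [0.0, 0.062, 0.998, 0.0]
contact_force: [3.4, 0.1, 4.1]
width: 0.009
gripper_force: 50.4
```

>>> apply_moves:
  xyz:
    - [0, 0, 0]
    - [0, 0, 0]
    - [0, 0, 0]
    - [0, 0, -0.05]
    - [0, 0, -0.15]
    - [0, 0, -0.15]
    - [0, 0, -0.15]
    - [0, 0, 0]
  rot:
    - [0, 0, 0]
    - [0, 0, 0]
    - [0, 0, 0]
    - [0, 0, 0]
    - [0, 0, 0]
    - [0, 0, 0]
    - [0, 0, 0]
    - [0, 0, 0]
  hand: [-0.4, 0, 0, 0, 0.5, 1, 1, 1]

```text
clock: 12.62
position: [0.4462, 0.0358, 0.1438]
ee_rot: [0.004, 0.062, 0.998, 0.0]
contact_force: [0.7, 1.0, 0.6]
width: 0.0852
gripper_force: 0.0
```

```bash
cat >> h.py <<'E'
def ring(c,img,z,lo=150):
    """centre of the white tag: bright blob of tag size on a dark surround, at height z"""
    g=cv2.cvtColor(img,cv2.COLOR_BGR2GRAY);n,l,st,ce=cv2.connectedComponentsWithStats((g>lo).astype(np.uint8))
    for i in range(1,n):
        x,y,w,h,a=st[i]
        if a>150 and w<120 and h<120: print(i,st[i].tolist(),"bbox ctr",x+w/2-.5,y+h/2-.5,"->",unproj(c,x+w/2-.5,y+h/2-.5,z).round(4), "cen",unproj(c,*ce[i],z).round(4))
E
python3 -c "
from h import *
snap('d1');c=wc('d1');i=cv2.imread('pics/d1.png');ring(c,i,.038);plan([.5,0,.1])"
```

```text
2 [161, 19, 69, 87, 1288] bbox ctr 195.0 62.0 -> [ 0.3436 -0.0382  0.038 ] cen [ 0.3447 -0.0389  0.038 ]
13 [291, 210, 44, 42, 922] bbox ctr 312.5 230.5 -> [0.4861 0.0309 0.038 ] cen [0.4861 0.0307 0.038 ]
20 [283, 325, 58, 26, 1301] bbox ctr 311.5 337.5 -> [0.5925 0.0167 0.038 ] cen [0.5917 0.0155 0.038 ]
24 [214, 339, 37, 32, 644] bbox ctr 232.0 354.5 -> [ 0.6022 -0.0604  0.038 ] cen [ 0.6018 -0.0602  0.038 ]
t 12.68 at [0.4444 0.0359 0.1417] yaw 172.9 w 0.0855 q6 -1.52 q1 -0.08
 rot/60 total [0.0002 0.0025 0.    ]  rows 1 each [0.0002 0.0025 0.    ]
 xyz/.3 total [-0.1986 -0.0957  0.1391] mm [-59.6 -28.7  41.7]  rows 2 each [-0.0993 -0.0479  0.0696]
```

```bash
python3 -c "
from h import *
plan([.5215,.0262,.02],172.89)"
```

```text
t 12.68 at [0.4444 0.0359 0.1417] yaw 172.9 w 0.0855 q6 -1.52 q1 -0.08
 rot/60 total [0.0002 0.0025 0.0002]  rows 1 each [0.0002 0.0025 0.0002]
 xyz/.3 total [-2.589e-01 -1.000e-04  4.058e-01] mm [-77.7  -0.  121.7]  rows 4 each [-0.0647 -0.      0.1014]
```

>>> apply_moves:
  xyz:
    - [-0.13, 0, 0]
    - [-0.129, 0, 0.1]
    - [0, 0, 0.15]
    - [0, 0, 0.155]
    - [0, 0, 0]
    - [0, 0, 0]
  rot:
    - [0, 0, 0]
    - [0, 0, 0]
    - [0, 0, 0]
    - [0, 0, 0]
    - [0, 0, 0]
    - [0, 0, 0]
  hand: [1, 1, 1, 1, 1, 1]

```text
clock: 13.42
position: [0.521, 0.0263, 0.0194]
ee_rot: [-0.0, 0.062, 0.998, 0.0]
contact_force: [-0.6, -0.4, 0.1]
width: 0.0857
gripper_force: 0.0
```

>>> apply_moves:
  xyz:
    - [0, 0, 0.04]
    - [0, 0, 0.04]
    - [0, 0, 0.02]
    - [0, 0, 0]
  rot:
    - [0, 0, 0]
    - [0, 0, 0]
    - [0, 0, 0]
    - [0, 0, 0]
  hand: [1, 1, 1, 1]

```text
clock: 13.92
position: [0.5205, 0.0263, -0.0112]
ee_rot: [-0.0, 0.062, 0.998, 0.0]
contact_force: [-0.5, -0.4, 0.1]
width: 0.0859
gripper_force: 0.0
```

>>> apply_moves:
  xyz:
    - [0, 0, 0.009]
    - [0, 0, 0.009]
    - [0, 0, 0]
    - [0, 0, 0]
    - [0, 0, 0]
    - [0, 0, 0]
  rot:
    - [0, 0, 0]
    - [0, 0, 0]
    - [0, 0, 0]
    - [0, 0, 0]
    - [0, 0, 0]
    - [0, 0, 0]
  hand: [1, 1, 0.6, 0.3, 0.2, 0.2]
  force: 60

```text
clock: 14.68
position: [0.5211, 0.0263, -0.0158]
ee_rot: [0.0, 0.062, 0.998, 0.0]
contact_force: [-1.4, 0.2, 4.9]
width: 0.0551
gripper_force: 64.6
```

>>> apply_moves:
  xyz:
    - [0, 0, -0.02]
    - [0, 0, -0.05]
    - [0, 0, -0.1]
    - [0, 0, -0.1]
    - [0, 0, -0.03]
    - [0, 0, 0]
    - [0, 0, 0]
  rot:
    - [0, 0, 0]
    - [0, 0, 0]
    - [0, 0, 0]
    - [0, 0, 0]
    - [0, 0, 0]
    - [0, 0, 0]
    - [0, 0, 0]
  hand: [0, 0, 0, 0, 0, 0, 0]

```text
clock: 15.55
position: [0.5198, 0.0264, 0.0727]
ee_rot: [-0.001, 0.062, 0.998, 0.0]
contact_force: [-0.2, 0.7, -1.9]
width: 0.0549
gripper_force: 64.0
```

```bash
cat >> h.py <<'E'
def held(name,dz,lo=150):
    """tag seen in the hand: height of tag above TCP is dz; gives tool coords of bright blobs"""
    snap(name);s=json.load(open(f"pics/{name}.json"));c=wc(name);i=cv2.imread(f"pics/{name}.png")
    g=cv2.cvtColor(i,cv2.COLOR_BGR2GRAY);n,l,st,ce=cv2.connectedComponentsWithStats((g>lo).astype(np.uint8));M=q2m(s["ee_rot"])
    for k in range(1,n):
        x,y,w,h,a=st[k]
        if a>150 and 25<w<120 and 20<h<120:
            p=unproj(c,x+w/2-.5,y+h/2-.5,s["position"][2]+dz);print(st[k].tolist(),"tool mm",(M.T@(p-s["position"])*1e3).round(1))
E
python3 -c "
from h import *
held('h1',.038+.0158)
plan([.4911,.3324,.075],201.29)"
```

```text
[328, 98, 51, 27, 1317] tool mm [ 66.1  13.1 -53.6]
[259, 150, 108, 104, 5409] tool mm [ 35.9   0.2 -53.7]
[550, 314, 47, 40, 1185] tool mm [-17.5 100.9 -53.8]
t 15.6 at [0.5198 0.0264 0.0726] yaw 172.9 w 0.0553 q6 -1.53 q1 -0.08
 rot/60 total [ 0.0006 -0.0025 -0.4731]  rows 4 each [ 1.000e-04 -6.000e-04 -1.183e-01]
 xyz/.3 total [-0.2812  0.9852 -0.008 ] mm [-84.4 295.6  -2.4]  rows 7 each [-0.0402  0.1407 -0.0011]
```

>>> apply_moves:
  xyz:
    - [0, 0, 0]
    - [0, 0, 0]
    - [0, 0, 0]
    - [0, 0, 0]
    - [0, 0, 0]
    - [0, 0, 0]
  rot:
    - [0, 0, -0.06]
    - [0, 0, -0.1]
    - [0, 0, -0.12]
    - [0, 0, -0.12]
    - [0, 0, -0.0731]
    - [0, 0, 0]
  hand: [0, 0, 0, 0, 0, 0]

```text
clock: 16.35
position: [0.5202, 0.0263, 0.0728]
ee_rot: [-0.001, -0.184, 0.983, 0.0]
contact_force: [0.2, -0.5, -2.0]
width: 0.0549
gripper_force: 63.9
```

>>> apply_moves:
  xyz:
    - [-0.02, 0.07, 0]
    - [-0.04, 0.14, 0]
    - [-0.044, 0.153, 0]
    - [-0.044, 0.153, 0]
    - [-0.044, 0.153, 0]
    - [-0.044, 0.153, 0]
    - [-0.03, 0.105, 0]
    - [-0.0152, 0.0582, 0]
  rot:
    - [0, 0, 0]
    - [0, 0, 0]
    - [0, 0, 0]
    - [0, 0, 0]
    - [0, 0, 0]
    - [0, 0, 0]
    - [0, 0, 0]
    - [0, 0, 0]
  hand: [0, 0, 0, 0, 0, 0, 0, 0]

```text
clock: 17.35
position: [0.4916, 0.3337, 0.0731]
ee_rot: [-0.0, -0.185, 0.983, -0.0]
contact_force: [-0.1, -0.7, -2.4]
width: 0.0552
gripper_force: 64.0
```

>>> apply_moves:
  xyz:
    - [0, 0, 0]
    - [0, 0, 0]
  rot:
    - [0, 0, 0]
    - [0, 0, 0]
  hand: [0, 0]

```text
clock: 17.6
position: [0.4921, 0.3309, 0.0735]
ee_rot: [-0.0, -0.184, 0.983, -0.001]
contact_force: [0.7, 0.0, -2.1]
width: 0.0551
gripper_force: 64.0
```

```bash
python3 -c "
from h import *
held('h2',.038+.0158)
plan([.4911,.3324,.02],201.29)
# what is visible of the nest: front plate corners
c=wc('h2');print(proj(c,[[.4091,.3515,.008],[.443,.263,.008],[.594,.424,.008],[.63,.336,.008],[.589,.3706,.008]]).round(1).tolist())"
```

```text
[259, 149, 109, 105, 6036] tool mm [ 36.1   0.3 -53.8]
[210, 245, 27, 54, 585] tool mm [  9.1 -32.5 -53.8]
[389, 245, 28, 54, 589] tool mm [  9.1  33.  -53.8]
[560, 244, 80, 114, 2202] tool mm [ -2.9 107.7 -53.9]
[5, 310, 99, 80, 704] tool mm [ -25.1 -101.5  -53.7]
[455, 370, 29, 30, 341] tool mm [-41.8  63.7 -53.9]
t 17.65 at [0.4922 0.3308 0.0736] yaw -158.79 w 0.0546 q6 -1.47 q1 0.47
 rot/60 total [-0.0007 -0.0008 -0.0013]  rows 1 each [-0.0007 -0.0008 -0.0013]
 xyz/.3 total [0.0016 0.0063 0.1788] mm [ 0.5  1.9 53.6]  rows 2 each [0.0008 0.0031 0.0894]
[[389.1, 96.1], [241.8, 95.3], [374.6, 353.3], [256.3, 354.9], [314.9, 327.7]]
```

```bash
python3 -c "
from h import *
c=wc('h2');g=cv2.GaussianBlur(cv2.imread('pics/h2.png',0),(3,3),0)
o=np.array([.4911,.3324]);a=np.radians(21.29);ex=np.array([np.cos(a),np.sin(a)]);ey=np.array([-ex[1],ex[0]])
loc=lambda u,v:((unproj(c,u,v,.008)[:2]-o)@np.array([ex,ey]).T*1e3).round(1)
for v in(104,112,120,128):
    r=np.where(g[v,150:480]>90)[0]+150; print(v,'L',r.min(),loc(r.min(),v),'R',r.max(),loc(r.max(),v))
for u in(270,315,360):
    r=np.where(g[40:150,u]>90)[0]+40; print(u,'top',r.min(),loc(u,r.min()))
"
```

```text
104 L 241 [-64.6 -48. ] R 390 [-64.5  48.5]
112 L 241 [-59.6 -48.3] R 390 [-59.5  48.8]
120 L 242 [-54.4 -47.9] R 389 [-54.4  48.4]
128 L 299 [-49.3 -10.6] R 389 [-49.2  48.8]
270 top 92 [-72. -29.]
315 top 40 [-1.028e+02 -1.000e-01]
360 top 88 [-74.5  28.7]
```

>>> apply_moves:
  xyz:
    - [0.0016, 0.0063, 0.05]
    - [0, 0, 0.08]
    - [0, 0, 0.065]
    - [0, 0, 0]
    - [0, 0, 0]
    - [0, 0, 0]
  rot:
    - [0, 0, -0.001]
    - [0, 0, 0]
    - [0, 0, 0]
    - [0, 0, 0]
    - [0, 0, 0]
    - [0, 0, 0]
  hand: [0, 0, 0, 0, 0, 0]

```text
clock: 18.4
position: [0.4918, 0.3341, 0.0162]
ee_rot: [0.001, -0.185, 0.983, 0.0]
contact_force: [0.6, 0.7, -1.5]
width: 0.055
gripper_force: 64.1
```

```bash
python3 -c "
from h import *
plan([.4911,.3324,-.0138],201.29)
"
```

```text
t 18.4 at [0.4918 0.3341 0.0162] yaw -158.67 w 0.055 q6 -1.46 q1 0.48
 rot/60 total [0.0003 0.0018 0.0007]  rows 1 each [0.0003 0.0018 0.0007]
 xyz/.3 total [ 0.0044 -0.0045  0.0999] mm [ 1.3 -1.4 30. ]  rows 1 each [ 0.0044 -0.0045  0.0999]
```

>>> apply_moves:
  xyz:
    - [0, 0, 0]
  rot:
    - [0, 0, 0]
  hand: [0]

```text
clock: 18.52
position: [0.4916, 0.3341, 0.0161]
ee_rot: [0.001, -0.185, 0.983, 0.0]
contact_force: [0.1, -0.1, -2.4]
width: 0.0549
gripper_force: 64.1
```

>>> apply_moves:
  xyz:
    - [0, 0, 0]
  rot:
    - [0, 0, 0]
  hand: [0]

```text
clock: 18.65
position: [0.4913, 0.334, 0.0158]
ee_rot: [0.0, -0.185, 0.983, 0.0]
contact_force: [1.0, -0.7, -2.4]
width: 0.055
gripper_force: 64.1
```

```bash
python3 -c "
from h import *
held('h3',.038+.0158)
plan([.4911,.3324,-.0138],201.29)
c=wc('h3');g=cv2.GaussianBlur(cv2.imread('pics/h3.png',0),(3,3),0)
o=np.array([.4911,.3324]);a=np.radians(21.29);ex=np.array([np.cos(a),np.sin(a)]);ey=np.array([-ex[1],ex[0]])
loc=lambda u,v:((unproj(c,u,v,.008)[:2]-o)@np.array([ex,ey]).T*1e3).round(1)
print(proj(c,[.4911,.3324,.008]),proj(c,[[.4091,.3515,.008],[.443,.263,.008]]).round(1).tolist())
for v in(70,80,90,100,110):
    r=np.where(g[v,120:520]>90)[0]+120; print(v,'L',r.min(),loc(r.min(),v),'R',r.max(),loc(r.max(),v))
for u in(260,370):
    r=np.where(g[10:150,u]>90)[0]+10; print(u,'top',r.min(),loc(u,r.min()))
"
```

```text
[300, 26, 27, 105, 2658] tool mm [ 76.1   0.3 -53.9]
[259, 149, 109, 105, 5861] tool mm [ 36.1   0.3 -53.8]
t 18.7 at [0.4912 0.334  0.0157] yaw -158.65 w 0.0548 q6 -1.46 q1 0.48
 rot/60 total [0.0001 0.0007 0.001 ]  rows 1 each [0.0001 0.0007 0.001 ]
 xyz/.3 total [ 0.0023 -0.0048  0.0982] mm [ 0.7 -1.5 29.5]  rows 1 each [ 0.0023 -0.0048  0.0982]
[309.56866352 229.67682289] [[407.6, 96.2], [211.9, 94.8]]
70 L 298 [-81.4  -5.4] R 328 [-81.4   8.9]
80 L 296 [-76.9  -6.4] R 330 [-76.9   9.9]
90 L 249 [-72.3 -29.1] R 371 [-72.3  29.7]
100 L 212 [-67.6 -47.4] R 409 [-67.7  48.4]
110 L 213 [-62.9 -47.2] R 408 [-63.   48.3]
260 top 85 [-74.6 -23.7]
370 top 85 [-74.6  29.1]
```

>>> apply_moves:
  xyz:
    - [0.002, -0.004, 0]
    - [0, 0, 0.01]
    - [0, 0, 0.015]
    - [0, 0, 0.015]
    - [0, 0, 0.01]
    - [0, 0, 0]
  rot:
    - [0, 0, 0.001]
    - [0, 0, 0]
    - [0, 0, 0]
    - [0, 0, 0]
    - [0, 0, 0]
    - [0, 0, 0]
  hand: [0, 0, 0, 0, 0, 0]

```text
clock: 19.45
position: [0.4907, 0.3325, -0.0001]
ee_rot: [-0.0, -0.185, 0.983, -0.0]
contact_force: [-0.6, -0.5, -2.5]
width: 0.0549
gripper_force: 64.1
```

>>> apply_moves:
  xyz:
    - [0, 0, 0.008]
    - [0, 0, 0.008]
    - [0, 0, 0.008]
    - [0, 0, 0]
  rot:
    - [0, 0, 0]
    - [0, 0, 0]
    - [0, 0, 0]
    - [0, 0, 0]
  hand: [0, 0, 0, 0]

```text
clock: 19.95
position: [0.4908, 0.3325, -0.0071]
ee_rot: [-0.0, -0.185, 0.983, -0.0]
contact_force: [-0.5, -0.0, -2.5]
width: 0.0552
gripper_force: 64.1
```

>>> apply_moves:
  xyz:
    - [0, 0, 0.006]
    - [0, 0, 0.006]
    - [0, 0, 0.005]
    - [0, 0, 0]
  rot:
    - [0, 0, 0]
    - [0, 0, 0]
    - [0, 0, 0]
    - [0, 0, 0]
  hand: [0, 0, 0, 0]

```text
clock: 20.45
position: [0.4908, 0.3325, -0.0122]
ee_rot: [-0.0, -0.185, 0.983, -0.0]
contact_force: [-0.3, -0.0, -2.1]
width: 0.0549
gripper_force: 64.1
```

>>> apply_moves:
  xyz:
    - [0, 0, 0.003]
    - [0, 0, 0]
  rot:
    - [0, 0, 0]
    - [0, 0, 0]
  hand: [0, 0]

```text
clock: 20.7
position: [0.4909, 0.3326, -0.0129]
ee_rot: [0.0, -0.185, 0.983, 0.0]
contact_force: [0.5, -0.2, -2.0]
width: 0.0549
gripper_force: 64.1
```

>>> apply_moves:
  xyz:
    - [0, 0, 0.003]
    - [0, 0, 0.003]
    - [0, 0, 0]
  rot:
    - [0, 0, 0]
    - [0, 0, 0]
    - [0, 0, 0]
  hand: [0, 0, 0]

```text
clock: 21.08
position: [0.4911, 0.3326, -0.0138]
ee_rot: [0.0, -0.185, 0.983, 0.0]
contact_force: [-1.8, -1.1, 4.9]
width: 0.0551
gripper_force: 65.0
```

>>> apply_moves:
  xyz:
    - [0, 0, 0]
    - [0, 0, 0]
    - [0, 0, 0]
    - [0, 0, -0.03]
    - [0, 0, -0.1]
    - [0, 0, -0.15]
    - [0, 0, -0.1]
    - [0, 0, 0]
  rot:
    - [0, 0, 0]
    - [0, 0, 0]
    - [0, 0, 0]
    - [0, 0, 0]
    - [0, 0, 0]
    - [0, 0, 0]
    - [0, 0, 0]
    - [0, 0, 0]
  hand: [0.5, 0.7, 0.8, 0.8, 0.8, 0.8, 0.8, 0.8]

```text
clock: 22.08
position: [0.493, 0.3337, 0.1027]
ee_rot: [0.003, -0.185, 0.983, 0.001]
contact_force: [0.2, 0.1, -0.3]
width: 0.0769
gripper_force: 0.0
```

```bash
python3 -c "
from h import *
snap('p1');ring(wc('p1'),cv2.imread('pics/p1.png'),.040)
a=np.radians(21.29);print('expected tag',.4911-.036*np.cos(a),.3324-.036*np.sin(a))
# right nest look pose ; then cross fin
plan([.5,-.33,.2],172.89)"
```

```text
8 [285, 118, 56, 56, 1578] bbox ctr 312.5 145.5 -> [0.4575 0.32   0.04  ] cen [0.4572 0.3197 0.04  ]
10 [544, 203, 96, 109, 1626] bbox ctr 591.5 257.0 -> [0.4594 0.5385 0.04  ] cen [0.4462 0.5485 0.04  ]
13 [87, 288, 54, 33, 1065] bbox ctr 113.5 304.0 -> [0.6247 0.2229 0.04  ] cen [0.624  0.2242 0.04  ]
14 [300, 292, 26, 23, 460] bbox ctr 312.5 303.0 -> [0.569  0.3634 0.04  ] cen [0.569  0.3633 0.04  ]
23 [110, 387, 36, 13, 338] bbox ctr 127.5 393.0 -> [0.7048 0.2516 0.04  ] cen [0.7058 0.2518 0.04  ]
expected tag 0.45755683394299457 0.3193288098907498
t 22.12 at [0.4916 0.3329 0.1007] yaw -158.71 w 0.0767 q6 -1.46 q1 0.48
 rot/60 total [0.001  0.0027 0.4734]  rows 4 each [0.0003 0.0007 0.1183]
 xyz/.3 total [-0.3013 -2.1893 -0.331 ] mm [ -90.4 -656.8  -99.3]  rows 15 each [-0.0201 -0.146  -0.0221]
```

>>> apply_moves:
  xyz:
    - [0, 0, -0.15]
    - [0, 0, -0.15]
    - [0, 0, -0.03]
    - [0, 0, 0]
    - [0, 0, 0]
  rot:
    - [0, 0, 0.1]
    - [0, 0, 0.12]
    - [0, 0, 0.12]
    - [0, 0, 0.1]
    - [0, 0, 0.033]
  hand: [0.5, 0, 0, 0, 0]

```text
clock: 22.75
position: [0.4902, 0.3322, 0.1968]
ee_rot: [-0.001, 0.062, 0.998, -0.001]
contact_force: [-0.5, -0.6, 0.4]
width: 0.0427
gripper_force: 0.0
```

>>> apply_moves:
  xyz:
    - [-0.02, -0.14, 0]
    - [-0.024, -0.17, 0]
    - [-0.024, -0.17, 0]
    - [-0.024, -0.17, 0]
    - [-0.024, -0.17, 0]
    - [-0.024, -0.17, 0]
    - [-0.024, -0.17, 0]
    - [-0.024, -0.17, 0]
  rot:
    - [0, 0, 0]
    - [0, 0, 0]
    - [0, 0, 0]
    - [0, 0, 0]
    - [0, 0, 0]
    - [0, 0, 0]
    - [0, 0, 0]
    - [0, 0, 0]
  hand: [0, 0, 0, 0, 0, 0, 0, 0]

```text
clock: 23.75
position: [0.4969, -0.0718, 0.1972]
ee_rot: [-0.001, 0.061, 0.998, 0.0]
contact_force: [0.5, -1.0, 0.1]
width: 0.0427
gripper_force: 0.0
```

>>> apply_moves:
  xyz:
    - [-0.024, -0.17, 0]
    - [-0.024, -0.17, 0]
    - [-0.024, -0.17, 0]
    - [-0.02, -0.14, 0]
    - [0, 0, 0]
    - [0, 0, 0]
    - [0, 0, 0]
  rot:
    - [0, 0, 0]
    - [0, 0, 0]
    - [0, 0, 0]
    - [0, 0, 0]
    - [0, 0, 0]
    - [0, 0, 0]
    - [0, 0, 0]
  hand: [0, 0, 0, 0, 0, 0, 0]

```text
clock: 24.62
position: [0.5007, -0.2658, 0.1979]
ee_rot: [-0.0, 0.061, 0.998, 0.001]
contact_force: [0.7, 0.4, 0.6]
width: 0.0427
gripper_force: 0.0
```

```bash
python3 -c "
from h import *
snap('nr');c=wc('nr')
a=np.radians(-13.3);o=np.array([.5014,-.3376])-.0285*np.array([np.cos(a),np.sin(a)]);print(o)
pts=[o+np.array([x*np.cos(a)-y*np.sin(a),x*np.sin(a)+y*np.cos(a)]) for x,y in((-.073,.048),(-.073,-.048),(.129,-.048),(.129,.048))]
p=proj(c,[[*q,.008] for q in pts]);print(p.round(0).tolist())
x0,y0=(p.min(0)-12).astype(int);x1,y1=(p.max(0)+12).astype(int);print(x0,y0,x1,y1)
i=cv2.imread('pics/nr.png')[y0:y1,x0:x1];print(cv2.imwrite('pics/nrc.png',cv2.resize(i,None,fx=2.5,fy=2.5,interpolation=cv2.INTER_CUBIC)),i.shape)
plan([.558,-.0528,.09],172.89)"
```

```text
[ 0.4736644  -0.33104358]
[[300.0, 78.0], [201.0, 66.0], [197.0, 256.0], [282.0, 265.0]]
184 54 311 276
True (222, 127, 3)
t 24.68 at [ 0.5009 -0.2659  0.1981] yaw 173.0 w 0.0427 q6 -2.06 q1 -0.61
 rot/60 total [ 0.0006 -0.0004  0.0019]  rows 1 each [ 0.0006 -0.0004  0.0019]
 xyz/.3 total [-0.101   0.7284  0.3605] mm [-30.3 218.5 108.1]  rows 6 each [-0.0168  0.1214  0.0601]
```

View pics/nrc.png

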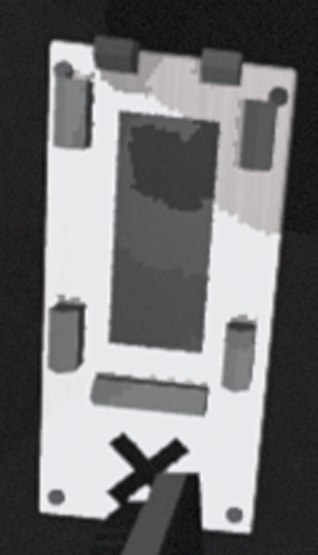

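The crop shows the reject nest's pocket floor with corners (119,111), (219,122), (202,353), (109,343) and the cross mark at ~(147,471).

```bash
python3 -c "
from h import *
c=wc('nr')
q=[(119,111),(219,122),(202,353),(109,343),(147,471),(50,41),(296,70),(250,533),(40,513)]
w=np.array([unproj(c,(x+.5)/2.5-.5+184,(y+.5)/2.5-.5+54,.008) for x,y in q])[:,:2]
pc=w[:4].mean(0);d=w[4]-pc;print('rect',pc,'mark',w[4],np.linalg.norm(d),np.degrees(np.arctan2(d[1],d[0])))
e=w[2:4].mean(0)-w[:2].mean(0);print('rect yaw',np.degrees(np.arctan2(e[1],e[0])),np.linalg.norm(e))
P=w[5:];e=P[2:].mean(0)-P[:2].mean(0);print('plate',P.mean(0),np.linalg.norm(e),np.degrees(np.arctan2(e[1],e[0])))
print(P.mean(0)-.0285*e/np.linalg.norm(e))
"
```

```text
rect [ 0.4754553  -0.32879409] mark [ 0.57756256 -0.35349231] 0.10505187159489529 -13.597814385346629
rect yaw -13.260023992543578 0.0957056504220996
plate [ 0.50460416 -0.33548003] 0.20149778124165252 -13.357954542295417
[ 0.47687521 -0.32889556]
```

>>> apply_moves:
  xyz:
    - [-0.01, 0.08, 0]
    - [-0.018, 0.13, 0.03]
    - [-0.018, 0.13, 0.06]
    - [-0.018, 0.13, 0.08]
    - [-0.018, 0.13, 0.08]
    - [-0.012, 0.08, 0.07]
    - [-0.007, 0.0484, 0.04]
    - [0, 0, 0]
    - [0, 0, 0]
  rot:
    - [0, 0, 0.002]
    - [0, 0, 0]
    - [0, 0, 0]
    - [0, 0, 0]
    - [0, 0, 0]
    - [0, 0, 0]
    - [0, 0, 0]
    - [0, 0, 0]
    - [0, 0, 0]
  hand: [0, 0, 0, 0, 0, 0, 0, 0, 0]

```text
$: bad value
```

>>> apply_moves:
  xyz:
    - [-0.01, 0.08, 0]
    - [-0.018, 0.13, 0.03]
    - [-0.018, 0.13, 0.06]
    - [-0.018, 0.13, 0.08]
    - [-0.018, 0.13, 0.08]
    - [-0.012, 0.08, 0.07]
    - [-0.007, 0.0484, 0.04]
    - [0, 0, 0]
  rot:
    - [0, 0, 0.002]
    - [0, 0, 0]
    - [0, 0, 0]
    - [0, 0, 0]
    - [0, 0, 0]
    - [0, 0, 0]
    - [0, 0, 0]
    - [0, 0, 0]
  hand: [0, 0, 0, 0, 0, 0, 0, 0]

```text
clock: 25.68
position: [0.5579, -0.0532, 0.0898]
ee_rot: [-0.001, 0.062, 0.998, 0.0]
contact_force: [-0.3, -0.3, 1.1]
width: 0.0425
gripper_force: 0.0
```

>>> apply_moves:
  xyz:
    - [0, 0, 0]
    - [0, 0, 0]
  rot:
    - [0, 0, 0]
    - [0, 0, 0]
  hand: [0, 0]

```text
clock: 25.92
position: [0.5589, -0.0553, 0.0912]
ee_rot: [0.001, 0.063, 0.998, -0.0]
contact_force: [-0.2, 0.2, 0.0]
width: 0.0425
gripper_force: 0.0
```

```bash
python3 -c "
from h import *
snap('g1');ring(wc('g1'),cv2.imread('pics/g1.png'),.038)
plan([.558,-.0528,-.0092],172.89)"
```

```text
6 [0, 229, 11, 65, 350] bbox ctr 5.0 261.0 -> [ 0.5726 -0.274   0.038 ] cen [ 0.5792 -0.2779  0.038 ]
11 [290, 240, 52, 47, 1305] bbox ctr 315.5 263.0 -> [ 0.6015 -0.0586  0.038 ] cen [ 0.6015 -0.0586  0.038 ]
13 [265, 249, 7, 40, 222] bbox ctr 268.0 268.5 -> [ 0.6015 -0.0923  0.038 ] cen [ 0.602  -0.0924  0.038 ]
14 [466, 248, 24, 43, 677] bbox ctr 477.5 269.0 -> [0.6205 0.054  0.038 ] cen [0.621  0.0536 0.038 ]
23 [434, 376, 34, 24, 466] bbox ctr 450.5 387.5 -> [0.7225 0.0335 0.038 ] cen [0.7243 0.0313 0.038 ]
t 25.98 at [ 0.5588 -0.0553  0.0911] yaw 172.72 w 0.043 q6 -1.67 q1 -0.22
 rot/60 total [-0.0003  0.0015 -0.0028]  rows 1 each [-0.0003  0.0015 -0.0028]
 xyz/.3 total [0.0038 0.0079 0.3344] mm [  1.1   2.4 100.3]  rows 3 each [0.0013 0.0026 0.1115]
```

>>> apply_moves:
  xyz:
    - [0.0035, 0.0077, 0.08]
    - [0, 0, 0.1]
    - [0, 0, 0.08]
    - [0, 0, 0.05]
    - [0, 0, 0.0244]
    - [0, 0, 0]
    - [0, 0, 0]
  rot:
    - [0, 0, -0.0028]
    - [0, 0, 0]
    - [0, 0, 0]
    - [0, 0, 0]
    - [0, 0, 0]
    - [0, 0, 0]
    - [0, 0, 0]
  hand: [0, 0, 0, 0, 0, 0, 0]

```text
clock: 26.85
position: [0.5584, -0.052, -0.0092]
ee_rot: [0.001, 0.061, 0.998, -0.0]
contact_force: [0.9, 0.5, -0.5]
width: 0.0428
gripper_force: 0.0
```

>>> apply_moves:
  xyz:
    - [0, 0, 0]
    - [0, 0, 0]
  rot:
    - [0, 0, 0]
    - [0, 0, 0]
  hand: [0, -0.3]
  force: 50

```text
clock: 27.1
position: [0.558, -0.0518, -0.0095]
ee_rot: [0.001, 0.061, 0.998, -0.0]
contact_force: [-0.3, -1.1, -0.6]
width: 0.0301
gripper_force: 0.0
```

```bash
python3 -c "
from h import *
plan([.5578,-.053,-.0092],172.89)"
```

```text
t 27.1 at [ 0.558  -0.0518 -0.0095] yaw 172.96 w 0.0301 q6 -1.66 q1 -0.22
 rot/60 total [0.     0.001  0.0012]  rows 1 each [0.     0.001  0.0012]
 xyz/.3 total [ 0.0002 -0.0039 -0.0011] mm [ 0.  -1.2 -0.3]  rows 1 each [ 0.0002 -0.0039 -0.0011]
```

>>> apply_moves:
  xyz:
    - [0, -0.0035, 0]
    - [0, 0, 0]
    - [0, 0, 0]
    - [0, 0, 0]
    - [0, 0, 0]
  rot:
    - [0, 0, 0.0012]
    - [0, 0, 0]
    - [0, 0, 0]
    - [0, 0, 0]
    - [0, 0, 0]
  hand: [-0.3, -0.6, -1, -1, -1]

```text
clock: 27.72
position: [0.5576, -0.053, -0.0099]
ee_rot: [0.0, 0.062, 0.998, -0.0]
contact_force: [-1.3, -0.7, 2.2]
width: 0.0088
gripper_force: 49.7
```

>>> apply_moves:
  xyz:
    - [0.01, 0, 0]
    - [0.02, 0, 0]
    - [0.026, 0, 0]
    - [0.03, 0, 0]
    - [0.03, 0, 0]
    - [0.03, 0, 0]
    - [0.03, 0, 0]
    - [0.03, 0, 0]
  rot:
    - [0, 0, 0]
    - [0, 0, 0]
    - [0, 0, 0]
    - [0, 0, 0]
    - [0, 0, 0]
    - [0, 0, 0]
    - [0, 0, 0]
    - [0, 0, 0]
  hand: [-1, -1, -1, -1, -1, -1, -1, -1]

```text
clock: 28.72
position: [0.4952, -0.045, -0.0099]
ee_rot: [-0.0, 0.062, 0.998, 0.0]
contact_force: [1.7, -0.0, 1.7]
width: 0.0091
gripper_force: 49.6
```

>>> apply_moves:
  xyz:
    - [0.03, 0, 0]
    - [0.03, 0, 0]
    - [0.03, 0, 0]
    - [0.03, 0, 0]
    - [0.03, 0, 0]
    - [0.03, 0, 0]
    - [0.02, 0, 0]
    - [0.01, 0, 0]
  rot:
    - [0, 0, 0]
    - [0, 0, 0]
    - [0, 0, 0]
    - [0, 0, 0]
    - [0, 0, 0]
    - [0, 0, 0]
    - [0, 0, 0]
    - [0, 0, 0]
  hand: [-1, -1, -1, -1, -1, -1, -1, -1]

```text
clock: 29.72
position: [0.4337, -0.0375, -0.0099]
ee_rot: [0.0, 0.062, 0.998, -0.0]
contact_force: [4.3, 0.1, 3.5]
width: 0.0091
gripper_force: 49.8
```

>>> apply_moves:
  xyz:
    - [0, 0, 0]
    - [0, 0, 0]
    - [0, 0, 0]
    - [0, 0, -0.05]
    - [0, 0, -0.15]
    - [0, 0, -0.15]
    - [0, 0, -0.05]
    - [0, 0, 0]
  rot:
    - [0, 0, 0]
    - [0, 0, 0]
    - [0, 0, 0]
    - [0, 0, 0]
    - [0, 0, 0]
    - [0, 0, 0]
    - [0, 0, 0]
    - [0, 0, 0]
  hand: [-0.4, 0, 0, 0, 0.5, 1, 1, 1]

```text
clock: 30.72
position: [0.4342, -0.0375, 0.1109]
ee_rot: [0.001, 0.062, 0.998, -0.0]
contact_force: [0.0, 0.3, -0.4]
width: 0.0853
gripper_force: 0.0
```

>>> apply_moves:
  xyz:
    - [0, 0, 0]
  rot:
    - [0, 0, 0]
  hand: [1]

```text
clock: 30.85
position: [0.4326, -0.0371, 0.1089]
ee_rot: [-0.001, 0.062, 0.998, 0.0]
contact_force: [-0.7, 0.6, -0.7]
width: 0.0852
gripper_force: 0.0
```

```bash
python3 -c "
from h import *
snap('d2');ring(wc('d2'),cv2.imread('pics/d2.png'),.038);plan([.5116,-.0471,.02],172.89)"
```

```text
1 [0, 0, 43, 7, 182] bbox ctr 21.0 3.0 -> [ 0.2865 -0.1995  0.038 ] cen [ 0.2855 -0.2024  0.038 ]
2 [243, 17, 84, 96, 1372] bbox ctr 284.5 64.5 -> [ 0.3416 -0.0439  0.038 ] cen [ 0.3411 -0.0428  0.038 ]
11 [289, 234, 48, 44, 1147] bbox ctr 312.5 255.5 -> [ 0.4774 -0.0427  0.038 ] cen [ 0.4772 -0.0426  0.038 ]
12 [0, 325, 14, 14, 171] bbox ctr 6.5 331.5 -> [ 0.5135 -0.2953  0.038 ] cen [ 0.5136 -0.2956  0.038 ]
16 [283, 359, 60, 7, 244] bbox ctr 312.5 362.0 -> [ 0.5733 -0.0546  0.038 ] cen [ 0.5727 -0.0546  0.038 ]
t 30.9 at [ 0.4325 -0.0371  0.1087] yaw 172.88 w 0.0855 q6 -1.69 q1 -0.25
 rot/60 total [ 0.0004 -0.0028 -0.0001]  rows 1 each [ 0.0004 -0.0028 -0.0001]
 xyz/.3 total [-0.2657 -0.0003  0.2958] mm [-79.7  -0.1  88.7]  rows 3 each [-0.0886 -0.0001  0.0986]
```

>>> apply_moves:
  xyz:
    - [-0.13, 0, 0]
    - [-0.139, 0, 0.05]
    - [0, 0, 0.12]
    - [0, 0, 0.126]
    - [0, 0, 0.05]
    - [0, 0, 0.05]
    - [0, 0, 0.018]
    - [0, 0, 0]
  rot:
    - [0, 0, 0]
    - [0, 0, 0]
    - [0, 0, 0]
    - [0, 0, 0]
    - [0, 0, 0]
    - [0, 0, 0]
    - [0, 0, 0]
    - [0, 0, 0]
  hand: [1, 1, 1, 1, 1, 1, 1, 1]

```text
clock: 31.9
position: [0.5141, -0.0475, -0.0139]
ee_rot: [0.0, 0.062, 0.998, -0.0]
contact_force: [-0.4, 0.2, 0.3]
width: 0.0854
gripper_force: 0.0
```

>>> apply_moves:
  xyz:
    - [0, 0, 0]
  rot:
    - [0, 0, 0]
  hand: [1]

```text
clock: 32.02
position: [0.5145, -0.0476, -0.0134]
ee_rot: [0.001, 0.062, 0.998, -0.0]
contact_force: [-0.3, -1.1, 0.7]
width: 0.0854
gripper_force: 0.0
```

>>> apply_moves:
  xyz:
    - [0.004, 0, 0.008]
    - [0, 0, 0]
    - [0, 0, 0]
    - [0, 0, 0]
    - [0, 0, 0]
    - [0, 0, 0]
  rot:
    - [0, 0, 0]
    - [0, 0, 0]
    - [0, 0, 0]
    - [0, 0, 0]
    - [0, 0, 0]
    - [0, 0, 0]
  hand: [1, 0.6, 0.3, 0, 0, 0]
  force: 60

```text
clock: 32.78
position: [0.5127, -0.0473, -0.0161]
ee_rot: [0.0, 0.062, 0.998, -0.0]
contact_force: [-1.6, -0.3, 5.4]
width: 0.055
gripper_force: 64.8
```

>>> apply_moves:
  xyz:
    - [0, 0, -0.02]
    - [0, 0, -0.05]
    - [0, 0, -0.1]
    - [0, 0, -0.1]
    - [0, 0, -0.03]
    - [0, 0, 0]
    - [0, 0, 0]
  rot:
    - [0, 0, 0]
    - [0, 0, 0]
    - [0, 0, 0]
    - [0, 0, 0]
    - [0, 0, 0]
    - [0, 0, 0]
    - [0, 0, 0]
  hand: [0, 0, 0, 0, 0, 0, 0]

```text
clock: 33.65
position: [0.5115, -0.047, 0.0723]
ee_rot: [-0.001, 0.062, 0.998, 0.0]
contact_force: [-0.3, -0.1, -3.7]
width: 0.0545
gripper_force: 64.4
```

```bash
python3 -c "
from h import *
held('h4',.038+.0158)
plan([.4755,-.3288,.075],166.6)"
```

```text
[245, 97, 53, 26, 1217] tool mm [ 66.6 -13.1 -53.6]
[260, 151, 107, 99, 5031] tool mm [ 36.4   0.3 -53.7]
t 33.7 at [ 0.5115 -0.047   0.0721] yaw 172.88 w 0.0553 q6 -1.67 q1 -0.23
 rot/60 total [ 0.0002 -0.0026  0.1047]  rows 1 each [ 0.0002 -0.0026  0.1047]
 xyz/.3 total [-0.101  -0.9415 -0.0095] mm [ -30.3 -282.4   -2.9]  rows 7 each [-0.0144 -0.1345 -0.0014]
```

>>> apply_moves:
  xyz:
    - [0, 0, 0]
    - [0, 0, 0]
    - [0, 0, 0]
  rot:
    - [0, 0, 0.05]
    - [0, 0, 0.055]
    - [0, 0, 0]
  hand: [0, 0, 0]

```text
clock: 34.08
position: [0.5119, -0.0471, 0.0724]
ee_rot: [-0.001, 0.117, 0.993, 0.0]
contact_force: [0.2, 0.3, -3.4]
width: 0.0549
gripper_force: 64.3
```

>>> apply_moves:
  xyz:
    - [-0.007, -0.065, 0]
    - [-0.014, -0.13, 0]
    - [-0.016, -0.15, 0]
    - [-0.016, -0.15, 0]
    - [-0.016, -0.15, 0]
    - [-0.015, -0.14, 0]
    - [-0.011, -0.1, 0]
    - [-0.006, -0.0565, 0]
  rot:
    - [0, 0, 0]
    - [0, 0, 0]
    - [0, 0, 0]
    - [0, 0, 0]
    - [0, 0, 0]
    - [0, 0, 0]
    - [0, 0, 0]
    - [0, 0, 0]
  hand: [0, 0, 0, 0, 0, 0, 0, 0]

```text
clock: 35.08
position: [0.476, -0.3304, 0.0726]
ee_rot: [-0.0, 0.117, 0.993, 0.0]
contact_force: [-0.2, -0.4, -3.5]
width: 0.0554
gripper_force: 64.4
```

>>> apply_moves:
  xyz:
    - [0, 0, 0]
    - [0, 0, 0]
    - [0, 0, 0]
    - [0, 0, 0]
  rot:
    - [0, 0, 0]
    - [0, 0, 0]
    - [0, 0, 0]
    - [0, 0, 0]
  hand: [0, 0, 0, 0]

```text
clock: 35.58
position: [0.4767, -0.3281, 0.0735]
ee_rot: [0.0, 0.116, 0.993, 0.0]
contact_force: [0.5, 0.1, -3.4]
width: 0.0546
gripper_force: 64.4
```

```bash
cat >> h.py <<'E'
def edges(name,o,yaw,rows,cols):
    c=wc(name);g=cv2.GaussianBlur(cv2.imread(f'pics/{name}.png',0),(3,3),0);a=np.radians(yaw);ex=np.array([np.cos(a),np.sin(a)]);ey=np.array([-ex[1],ex[0]])
    loc=lambda u,v:((unproj(c,u,v,.008)[:2]-o)@np.array([ex,ey]).T*1e3).round(1)
    for v in rows:
        r=np.where(g[v,120:520]>90)[0]+120; print(v,'L',r.min(),loc(r.min(),v),'R',r.max(),loc(r.max(),v))
    for u in cols:
        r=np.where(g[10:150,u]>90)[0]+10; print(u,'top',r.min(),loc(u,r.min()))
E
python3 -c "
from h import *
held('h5',.038+.0158)
plan([.4755,-.3288,.015],166.6)
edges('h5',np.array([.4755,-.3288]),-13.4,(104,112,120,128),(270,360))"
```

```text
[238, 93, 60, 34, 1129] tool mm [ 66.6 -14.2 -53.8]
[328, 93, 58, 34, 1108] tool mm [ 66.6  14.2 -53.8]
[259, 150, 108, 101, 5645] tool mm [ 36.4   0.2 -53.8]
t 35.62 at [ 0.4767 -0.3283  0.0735] yaw 166.64 w 0.0553 q6 -2.06 q1 -0.72
 rot/60 total [0.0001 0.0001 0.0007]  rows 1 each [0.0001 0.0001 0.0007]
 xyz/.3 total [ 0.0036 -0.0025  0.195 ] mm [ 1.1 -0.7 58.5]  rows 2 each [ 0.0018 -0.0012  0.0975]
104 L 238 [-63.8 -47.3] R 385 [-63.9  47.9]
112 L 238 [-58.8 -47.6] R 385 [-58.9  48.2]
120 L 239 [-53.7 -47.2] R 384 [-53.8  47.8]
128 L 304 [-48.5  -4.6] R 323 [-48.5   7.9]
270 top 88 [-73.7 -26.2]
360 top 92 [-71.3  31.4]
```

>>> apply_moves:
  xyz:
    - [0.003, -0.0022, 0.05]
    - [0, 0, 0.08]
    - [0, 0, 0.05]
    - [0, 0, 0.015]
    - [0, 0, 0]
    - [0, 0, 0]
    - [0, 0, 0]
  rot:
    - [0, 0, 0]
    - [0, 0, 0]
    - [0, 0, 0]
    - [0, 0, 0]
    - [0, 0, 0]
    - [0, 0, 0]
    - [0, 0, 0]
  hand: [0, 0, 0, 0, 0, 0, 0]

```text
clock: 36.5
position: [0.4759, -0.3299, 0.0156]
ee_rot: [0.001, 0.117, 0.993, -0.0]
contact_force: [-1.0, -0.3, -3.4]
width: 0.0548
gripper_force: 64.4
```

```bash
python3 -c "
from h import *
held('h6',.038+.0158)
plan([.4755,-.3288,-.0138],166.6)
edges('h6',np.array([.4755,-.3288]),-13.4,(100,110),(260,370))"
```

```text
[260, 150, 107, 101, 5678] tool mm [ 36.4   0.3 -53.8]
t 36.55 at [ 0.4759 -0.3298  0.0155] yaw 166.59 w 0.0552 q6 -2.06 q1 -0.73
 rot/60 total [-0.0005  0.0012 -0.0002]  rows 1 each [-0.0005  0.0012 -0.0002]
 xyz/.3 total [0.002  0.0029 0.0977] mm [ 0.6  0.9 29.3]  rows 1 each [0.002  0.0029 0.0977]
100 L 217 [-67.8 -47.2] R 413 [-67.8  48. ]
110 L 217 [-63.  -47.5] R 412 [-63.   47.9]
260 top 86 [-74.2 -26. ]
370 top 86 [-74.2  26.8]
```

>>> apply_moves:
  xyz:
    - [0.0012, 0.003, 0]
    - [0, 0, 0.01]
    - [0, 0, 0.015]
    - [0, 0, 0.015]
    - [0, 0, 0.01]
    - [0, 0, 0]
  rot:
    - [0, 0, 0]
    - [0, 0, 0]
    - [0, 0, 0]
    - [0, 0, 0]
    - [0, 0, 0]
    - [0, 0, 0]
  hand: [0, 0, 0, 0, 0, 0]

```text
clock: 37.3
position: [0.4751, -0.3284, -0.0006]
ee_rot: [-0.0, 0.117, 0.993, 0.0]
contact_force: [0.5, 0.4, -2.9]
width: 0.0551
gripper_force: 64.4
```

>>> apply_moves:
  xyz:
    - [0, 0, 0.008]
    - [0, 0, 0.008]
    - [0, 0, 0.008]
    - [0, 0, 0]
  rot:
    - [0, 0, 0]
    - [0, 0, 0]
    - [0, 0, 0]
    - [0, 0, 0]
  hand: [0, 0, 0, 0]

```text
clock: 37.8
position: [0.4752, -0.3284, -0.0076]
ee_rot: [-0.0, 0.117, 0.993, 0.0]
contact_force: [0.8, -0.2, -3.3]
width: 0.0549
gripper_force: 64.4
```

>>> apply_moves:
  xyz:
    - [0, 0, 0.006]
    - [0, 0, 0.006]
    - [0, 0, 0.005]
    - [0, 0, 0.003]
    - [0, 0, 0]
  rot:
    - [0, 0, 0]
    - [0, 0, 0]
    - [0, 0, 0]
    - [0, 0, 0]
    - [0, 0, 0]
  hand: [0, 0, 0, 0, 0]

```text
clock: 38.42
position: [0.4753, -0.3285, -0.0135]
ee_rot: [-0.0, 0.117, 0.993, 0.0]
contact_force: [0.1, 0.2, -2.7]
width: 0.055
gripper_force: 64.4
```

>>> apply_moves:
  xyz:
    - [0, 0, 0.003]
    - [0, 0, 0]
  rot:
    - [0, 0, 0]
    - [0, 0, 0]
  hand: [0, 0]

```text
clock: 38.67
position: [0.4755, -0.3286, -0.0141]
ee_rot: [0.0, 0.117, 0.993, -0.0]
contact_force: [0.6, 0.1, -2.2]
width: 0.055
gripper_force: 64.7
```

>>> apply_moves:
  xyz:
    - [0, 0, 0.003]
    - [0, 0, 0]
  rot:
    - [0, 0, 0]
    - [0, 0, 0]
  hand: [0, 0]

```text
clock: 38.92
position: [0.4755, -0.3286, -0.0141]
ee_rot: [0.0, 0.117, 0.993, -0.0]
contact_force: [-1.9, 1.7, 4.7]
width: 0.0548
gripper_force: 65.5
```

Contact is felt at the expected seat height, so I'll release and lift.

>>> apply_moves:
  xyz:
    - [0, 0, 0]
    - [0, 0, 0]
    - [0, 0, 0]
    - [0, 0, -0.03]
    - [0, 0, -0.1]
    - [0, 0, -0.15]
    - [0, 0, -0.1]
    - [0, 0, 0]
  rot:
    - [0, 0, 0]
    - [0, 0, 0]
    - [0, 0, 0]
    - [0, 0, 0]
    - [0, 0, 0]
    - [0, 0, 0]
    - [0, 0, 0]
    - [0, 0, 0]
  hand: [0.5, 0.7, 0.8, 0.8, 0.8, 0.8, 0.8, 0.8]

```text
clock: 39.92
position: [0.4771, -0.33, 0.1022]
ee_rot: [0.003, 0.117, 0.993, -0.002]
contact_force: [0.3, 0.4, 0.0]
width: 0.0765
gripper_force: 0.0
```

>>> apply_moves:
  xyz:
    - [0, 0, -0.15]
    - [0, 0, -0.15]
    - [0, 0, 0]
    - [0, 0, 0]
    - [0, 0, 0]
  rot:
    - [0, 0, 0]
    - [0, 0, 0]
    - [0, 0, 0]
    - [0, 0, 0]
    - [0, 0, 0]
  hand: [0.8, 0.8, 0.8, 0.8, 0.8]

```text
clock: 40.55
position: [0.4743, -0.3277, 0.1868]
ee_rot: [-0.002, 0.117, 0.993, 0.001]
contact_force: [0.2, -0.3, -0.2]
width: 0.0768
gripper_force: 0.0
```

```bash
python3 -c "
from h import *
from rig import get_image
snap('p2');ring(wc('p2'),cv2.imread('pics/p2.png'),.040)
a=np.radians(-13.4);print('expected tag',.4755-.036*np.cos(a),-.3288-.036*np.sin(a))
t=get_image('top')['pixels'][:,:,::-1];cv2.imwrite('pics/top9.png',t);c=cam(json.load(open('top.json')))
b=cv2.imread('pics/top0.png');d=np.abs(t.astype(int)-b).max(2)>60
n,l,st,ce=cv2.connectedComponentsWithStats(d.astype(np.uint8))
for k in range(1,n):
  if st[k][4]>25: print(st[k].tolist(),unproj(c,*ce[k],.03).round(3))
ring(c,t,.04)"
```

```text
4 [263, 97, 22, 14, 207] bbox ctr 273.5 103.5 -> [ 0.4048 -0.3458  0.04  ] cen [ 0.4039 -0.3456  0.04  ]
10 [292, 117, 39, 40, 812] bbox ctr 311.0 136.5 -> [ 0.4401 -0.3206  0.04  ] cen [ 0.4401 -0.32    0.04  ]
14 [574, 267, 66, 81, 4344] bbox ctr 606.5 307.0 -> [ 0.6816 -0.0637  0.04  ] cen [ 0.6806 -0.0623  0.04  ]
expected tag 0.4404800683844617 -0.3204570754742103
[409, 168, 138, 184, 4286] [ 0.399 -0.472  0.03 ]
[295, 174, 20, 28, 253] [0.599 0.014 0.03 ]
[319, 177, 20, 28, 296] [ 0.591 -0.058  0.03 ]
[302, 179, 7, 7, 39] [0.61  0.014 0.03 ]
[185, 203, 33, 49, 494] [0.481 0.327 0.03 ]
[404, 204, 30, 50, 588] [ 0.466 -0.329  0.03 ]
[233, 291, 201, 109, 5268] [ 0.101 -0.057  0.03 ]
[0, 334, 110, 66, 3803] [0.094 0.767 0.03 ]
[277, 349, 43, 30, 165] [0.09  0.055 0.03 ]
[440, 359, 19, 41, 56] [ 0.019 -0.393  0.03 ]
[289, 360, 59, 40, 1798] [ 0.023 -0.009  0.03 ]
15 [494, 8, 43, 5, 169] bbox ctr 515.0 10.0 -> [ 1.1662 -0.6858  0.04  ] cen [ 1.1678 -0.6855  0.04  ]
33 [357, 21, 22, 24, 234] bbox ctr 367.5 32.5 -> [ 1.0937 -0.1982  0.04  ] cen [ 1.0842 -0.2013  0.04  ]
41 [250, 32, 20
[... 744 characters left out ...]
r 198.5 215.5 -> [0.5126 0.3358 0.04  ] cen [0.54   0.3424 0.04  ]
150 [397, 181, 42, 65, 807] bbox ctr 417.5 213.0 -> [ 0.5069 -0.3271  0.04  ] cen [ 0.5394 -0.3255  0.04  ]
156 [441, 207, 33, 42, 463] bbox ctr 457.0 227.5 -> [ 0.4605 -0.4448  0.04  ] cen [ 0.4619 -0.4464  0.04  ]
171 [24, 234, 16, 28, 277] bbox ctr 31.5 247.5 -> [0.4276 0.8269 0.04  ] cen [0.4271 0.825  0.04  ]
172 [102, 234, 23, 44, 538] bbox ctr 113.0 255.5 -> [0.3989 0.5862 0.04  ] cen [0.3925 0.5827 0.04  ]
186 [381, 371, 40, 29, 535] bbox ctr 400.5 385.0 -> [ 0.0132 -0.2499  0.04  ] cen [ 0.0041 -0.2386  0.04  ]
187 [359, 380, 31, 20, 319] bbox ctr 374.0 389.5 -> [ 0.003  -0.1731  0.04  ] cen [-0.0058 -0.1667  0.04  ]
```

Both tags are within 1 mm of the seated positions. The only other changes in the top view are the emptied bays and the arm itself.

```bash
python3 -c "
from rig import job
print(job.sign_off())"
```

```text
the job is handed in; nothing more can be done
None
```

Both modules are seated in their nests (ring in the pass nest, cross in the reject nest), with each tag within about 1 mm of its expected seated position, nothing else on the bench seen to move, and the job handed in at about 41 s.

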